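Kit out a fuse panel: tip out the fuse links, file the barrier plates

TASK

Make up the kit for the next fuse panel: lift the divided organiser by its fin and tip it towards the corner of the compartment with the fuse links (the white bars with steel ends), so that all of them, and nothing from the other compartments, slide out into the kit tray, then stand the organiser back upright in the middle of its mat. Slide every barrier plate (the flat brown plates with a pull tab) nose first into a slot of its own in the rack, fully home against the stop; any plate may go in any slot, before or after the tipping. Leave the roll of tape and the jar alone.

Things in the scene. Friction and masses are not known exactly. Their poses are not given: they have to be found in the camera images.
- organiser: loose grey square box 176 x 176 mm, 38 mm high, 0.3 kg (0.5 filled), on the mat. Origin: centre of underside, z up. Two 4 mm dividers along its x and y, full height, make four 82 mm compartments, floor 4 mm. The outer walls (4 mm) cover only the middle 76 mm of each side: each compartment is open at its outer corner, no lip. Smooth: things slide from 16 to 23 degrees on; 40 empties a corner
- organiser_grip (a point): grip point in the organiser's handle, 73 mm above its underside on its axis. The handle is a black upright fin in the middle, 44 mm along the organiser's x and 12 mm thick along its y, from the dividers up to 88 mm: fingers close along y; grip hard (50 N), it is heavy when tilted
- mat: fixed black rubber mat on the bench, 200 x 200 x 3 mm, the organiser's place; origin at the centre of its underside
- tray: fixed kit tray, grey, open at the top, outside 200 x 200 mm, 45 mm high, walls and floor 5 mm; origin at the centre of its underside
- rack: fixed grey block 112 (x) x 220 (y) x 45 mm high; origin: centre of underside. On top three slots side by side, 68 mm pitch, open at the -x face (the mouth, robot side), running 95 mm along +x to a stop. Each is 56 mm wide, 12 mm high (45 to 57 mm above the bench); lips 57 to 61 mm high overhang it by 6 mm on both sides, so plates enter only lengthwise from the mouth, not from above
- slot0 (a point): closed end of slot 0: on the slot's floor (45 mm above the bench), on its centre line, at the stop; x points into the slot, so the mouth is at x = -95 mm
- slot1 (a point): closed end of slot 1: on the slot's floor (45 mm above the bench), on its centre line, at the stop; x points into the slot, so the mouth is at x = -95 mm
- slot2 (a point): closed end of slot 2: on the slot's floor (45 mm above the bench), on its centre line, at the stop; x points into the slot, so the mouth is at x = -95 mm
- plate0: first barrier plate (may be absent): loose dark brown flat plate 140 (x) x 50 (y) x 6 mm, 60 g, flat on the bench. Black upright pull tab across its tail: 16 (x) x 30 (y) mm, from the plate's top to 30 mm above its underside, centred 55 mm behind the middle. Origin: centre of underside; x points to the nose, the end away from the tab, which enters the slot first
- plate0_nose (a point): middle of the nose edge of plate 0, on the underside, 70 mm ahead of its origin; in a slot fully home it lies at the slot's stop
- plate1: second barrier plate (may be absent): loose dark brown flat plate 140 (x) x 50 (y) x 6 mm, 60 g, flat on the bench. Black upright pull tab across its tail: 16 (x) x 30 (y) mm, from the plate's top to 30 mm above its underside, centred 55 mm behind the middle. Origin: centre of underside; x points to the nose, the end away from the tab, which enters the slot first
- plate1_nose (a point): middle of the nose edge of plate 1, on the underside, 70 mm ahead of its origin; in a slot fully home it lies at the slot's stop
- plate2: third barrier plate (may be absent): loose dark brown flat plate 140 (x) x 50 (y) x 6 mm, 60 g, flat on the bench. Black upright pull tab across its tail: 16 (x) x 30 (y) mm, from the plate's top to 30 mm above its underside, centred 55 mm behind the middle. Origin: centre of underside; x points to the nose, the end away from the tab, which enters the slot first
- plate2_nose (a point): middle of the nose edge of plate 2, on the underside, 70 mm ahead of its origin; in a slot fully home it lies at the slot's stop
- link0: first fuse link (may be absent): white ceramic square bar with steel ends, 58 (x) x 18 x 18 mm, 35 g, lying in the organiser's compartment at its +x +y corner; origin at the centre of its underside
- link1: second fuse link (may be absent): white ceramic square bar with steel ends, 58 (x) x 18 x 18 mm, 35 g, lying in the organiser's compartment at its +x +y corner; origin at the centre of its underside
- link2: third fuse link (may be absent): white ceramic square bar with steel ends, 58 (x) x 18 x 18 mm, 35 g, lying in the organiser's compartment at its +x +y corner; origin at the centre of its underside
- socket: black square relay socket 40 x 40 x 22 mm in one of the other three compartments; origin at the centre of its underside; stays there
- gland_nut: round brass nut, 42 mm across, 16 mm high, in another compartment; origin at the centre of its underside; stays there
- clamp: aluminium rail clamp 46 x 30 mm, 24 mm high at its rib, in another compartment; origin at the centre of its underside; stays there
- tape: bystander, loose: roll of black tape, 84 mm across, 22 mm high; leave it alone
- jar: bystander, loose: closed clear jar, 64 mm across, 75 mm high; leave it alone
There are look-alikes about, which are no part of the job. What is shaped like the plate2 but purple is not meant. Several things look just like the organiser: the one meant starts farthest from the robot's base.

How it is judged:
On the way:
1. with the organiser tipped by more than 20 degrees, all fuse links lie in the kit tray (angle between organiser's own z axis and vertical above 0.35 rad and x of link0 in the frame of tray between -0.095 and 0.095 m and y of link0 in the frame of tray between -0.095 and 0.095 m and z of link0 in the frame of tray between -0.005 and 0.045 m and x of link1 in the frame of tray between -0.095 and 0.095 m and y of link1 in the frame of tray between -0.095 and 0.095 m and z of link1 in the frame of tray between -0.005 and 0.045 m and x of link2 in the frame of tray between -0.095 and 0.095 m and y of link2 in the frame of tray between -0.095 and 0.095 m and z of link2 in the frame of tray between -0.005 and 0.045 m), for 0.1 s.
At the end, for the whole second after the job is handed in: All fuse links lie in the kit tray; the other parts lie in the organiser; the organiser stands upright on its mat, its centre within 35 mm of the mat's centre (any yaw); every barrier plate lies in a slot of the rack, its nose within 8 mm of the stop; everything is at rest (x of link0 in the frame of tray between -0.095 and 0.095 m and y of link0 in the frame of tray between -0.095 and 0.095 m and z of link0 in the frame of tray between -0.005 and 0.045 m and x of link1 in the frame of tray between -0.095 and 0.095 m and y of link1 in the frame of tray between -0.095 and 0.095 m and z of link1 in the frame of tray between -0.005 and 0.045 m and x of link2 in the frame of tray between -0.095 and 0.095 m and y of link2 in the frame of tray between -0.095 and 0.095 m and z of link2 in the frame of tray between -0.005 and 0.045 m and x of socket in the frame of organiser between -0.09 and 0.09 m and y of socket in the frame of organiser between -0.09 and 0.09 m and z of socket in the frame of organiser between -0.005 and 0.05 m and x of gland_nut in the frame of organiser between -0.09 and 0.09 m and y of gland_nut in the frame of organiser between -0.09 and 0.09 m and z of gland_nut in the frame of organiser between -0.005 and 0.05 m and x of clamp in the frame of organiser between -0.09 and 0.09 m and y of clamp in the frame of organiser between -0.09 and 0.09 m and z of clamp in the frame of organiser between -0.005 and 0.05 m and ((x of plate0_nose in the frame of slot0 between -0.008 and 0.004 m and y of plate0_nose in the frame of slot0 between -0.008 and 0.008 m and z of plate0_nose in the frame of slot0 between -0.004 and 0.01 m) or (x of plate0_nose in the frame of slot1 between -0.008 and 0.004 m and y of plate0_nose in the frame of slot1 between -0.008 and 0.008 m and z of plate0_nose in the frame of slot1 between -0.004 and 0.01 m) or (x of plate0_nose in the frame of slot2 between -0.008 and 0.004 m and y of plate0_nose in the frame of slot2 between -0.008 and 0.008 m and z of plate0_nose in the frame of slot2 between -0.004 and 0.01 m)) and ((x of plate1_nose in the frame of slot0 between -0.008 and 0.004 m and y of plate1_nose in the frame of slot0 between -0.008 and 0.008 m and z of plate1_nose in the frame of slot0 between -0.004 and 0.01 m) or (x of plate1_nose in the frame of slot1 between -0.008 and 0.004 m and y of plate1_nose in the frame of slot1 between -0.008 and 0.008 m and z of plate1_nose in the frame of slot1 between -0.004 and 0.01 m) or (x of plate1_nose in the frame of slot2 between -0.008 and 0.004 m and y of plate1_nose in the frame of slot2 between -0.008 and 0.008 m and z of plate1_nose in the frame of slot2 between -0.004 and 0.01 m)) and ((x of plate2_nose in the frame of slot0 between -0.008 and 0.004 m and y of plate2_nose in the frame of slot0 between -0.008 and 0.008 m and z of plate2_nose in the frame of slot0 between -0.004 and 0.01 m) or (x of plate2_nose in the frame of slot1 between -0.008 and 0.004 m and y of plate2_nose in the frame of slot1 between -0.008 and 0.008 m and z of plate2_nose in the frame of slot1 between -0.004 and 0.01 m) or (x of plate2_nose in the frame of slot2 between -0.008 and 0.004 m and y of plate2_nose in the frame of slot2 between -0.008 and 0.008 m and z of plate2_nose in the frame of slot2 between -0.004 and 0.01 m)) and horizontal distance between organiser and mat below 0.035 m and z of organiser in the frame of mat between 0 and 0.008 m and angle between organiser's own z axis and vertical below 0.06 rad and linear speed of each of organiser, link0, link1, link2, plate0, plate1, plate2 below 0.02 m/s); the robot touches nothing.
It fails at once if a part from another compartment leaves the organiser (distance between any of socket, gland_nut, clamp and organiser above 0.14 m).
It fails at once if the tape or the jar is disturbed (moved by more than 50 mm) (distance of any of tape, jar from where it was at the start of the episode above 0.05 m).
Of link0, link1, link2 only 2 to 3 are there at a start; the rules pass over those that are not, and their reading is None.
Of plate0, plate1, plate2 only 2 to 3 are there at a start; the rules pass over those that are not, and their reading is None.
At some moment in a run one of plate0, plate1, plate2 may be knocked a few centimetres aside while the robot is not near it.
It also fails if it takes over 210 s, if anything falls off the work surface, if the arm or the gripper's body presses on something with over 40 N, if the wrist force passes 120 N, or if a joint passes its speed limit or range.

ROBOT

A 6-joint arm with a two-finger parallel gripper is mounted at the origin on the work surface. World frame = base frame: x ahead of the robot, y to its left, z up, the work surface at z = 0. Lengths are in m, angles in rad, forces in N, time in s.
With the tool pointing down it reaches from about 0.375 to 0.975 m from the base axis. Payload 3.8 kg.
Tool frame: the origin (TCP) lies at the very end of the fingers, on their centre line; the grasp point (between the pads) lies 19 mm behind it (bot.tcp_to_grasp is the z of the grasp point in the tool frame, in m); z points along the fingers, y is the direction in which the jaws open and shut (so a half turn about z gives the same grasp; the last joint's range is limited). The gripper opens to 85 mm and grips with 20 to 120 N. Pads are 22 mm wide; open, the fingers measure 114 mm over their backs; the gripper's body (76 mm by 85 mm) begins 54 mm behind the grasp point. The pads swing forward as they close: fully open they stand 13 mm farther back than shut.
Start: joints at [-1.319, 0.264, 1.604, -0, 1.274, -0.037], TCP at [0.192, -0.647, 0.231] pointing down, gripper open.
Joint ranges: [-2.63, 2.63], [-0.94, 2.18], [0.31, 2.57], [-1.31, 4.45], [0, 2.66], [-2.55, 2.55]. Speed limits (rad/s): [2.57, 2.57, 3.14, 3.14, 3.14, 3.14].

INTERFACE

Orientations are given as a rotation vector (axis times angle).
In Python, from workcell import status, vision, job, bot gives the robot as it stands.
- The arm moves only by the tool apply_moves, never from a script. Its argument "deltas" is a list of rows, each a list of 7 numbers: the shift along the tool's x, y, z in m, then the turn, a rotation vector about the tool's x, y, z in rad, then the closure, from 0 (fully open) to 1 (shut). In form: [[x, y, z, rx, ry, rz, jaw], ...]. A call has 1 to 8 rows; each row is the pose to reach, as a shift and turn from the pose commanded when the call began, along the tool's axes at that moment; what a row does not reach only later rows make up. A row lasts 1/12 s, in which the tool goes at most 41.7 mm and 7.16 degrees, less where a joint would pass 70% of its speed; a pose out of reach is approached as far as the arm can. A call with a gripper value outside its range is refused whole. The fingers move at their own pace and stop on an object; "squeeze" is the grip in N (left out, the last holds). Time passes only in rows, so rows that repeat a pose let the fingers close. It gives the time, the measured TCP pose, the force and the opening at its end, in the units of the state.
- status.read_state(): the state, without advancing time (a new reading comes with each control period).
- vision.read_camera(name): name is "side" or "top"; returns the picture (420x560x3 uint8, red, green, blue); there is no depth.
- vision.get_calibration(name): a dict with "fov_y" (degrees; the focal length in pixels is half the picture's height over the tangent of half this angle, whatever the lens; pixels are square), "cx", "cy" (the principal point, pixels), "k1" (the pictures are not rectified: a ray, as slopes to the right and down, at radius r is drawn at 1 + k1 r^2 times it, then the intrinsics apply), "R" (3x3) and "t" (3): a world point X has camera coordinates R X + t. Camera axes: x right, y down, z forward; pixel columns grow to the right and rows downward; lengths in m; the calibration is good to about 2 mm. A picture is of the moment at which its call begins. get_calibration takes no time and is no camera call.
- job.finish_job(): hands the job in, once; it reports no verdict.
The state is a dict: "time": time; "q": joint angles; "joint_vel": joint speeds; "joint_torque": joint torques, N m; "tool_pos": TCP position; "tcp_rot": TCP orientation; "wrist_force": force on the tool from outside, world axes, zero at the start; "torque": the same for the moment, N m; "width": opening from 0.0 (shut) to 1.0 (fully open).
Only numpy, scipy, OpenCV 4.12 (cv2) and the standard library are available. Lean on these libraries where they do the work, as an engineer would, in place of code of your own. Each camera call takes 0.05 s, during which the arm holds its last target. There are 200 camera calls.

## Working session

There is one attempt and no reset: what is moved stays moved. The work goes in short steps, Python scripts to look and compute and a tool call to move; the robot and the scene stay as the last step left them, time stands still between calls to the robot, and variables do not carry over. Pictures are saved under pics/ and viewed, about 12 in all and at most 16, crops included, and the job is handed in when it is done.

Besides the shell and the picture viewer there is one more tool, called after ">>>" as a command line: name --pt "numbers of a row" for each row, then --argument value for the rest. apply_moves: Moves the arm, as the interface text tells. Its arguments: {"type":"object","properties":{"deltas":{"type":"array","items":{"type":"array","items":{"type":"number"}}},"squeeze":{"type":"number"}},"required":["deltas"]}

```bash
mkdir -p pics; ls; cat > h.py <<'E'
import numpy as np, cv2
from scipy.spatial.transform import Rotation as Rn
from workcell import status, vision, job, bot
def cal(n):
    c=vision.get_calibration(n); f=210/np.tan(np.radians(c['fov_y'])/2)
    return f,c['cx'],c['cy'],c['k1'],np.array(c['R']),np.array(c['t'])
def proj(n,X):
    f,cx,cy,k,R,t=cal(n); p=np.atleast_2d(X)@R.T+t; s=p[:,:2]/p[:,2:]
    r2=(s**2).sum(1,keepdims=True); return s*(1+k*r2)*f+[cx,cy]
def unproj(n,uv,z):
    f,cx,cy,k,R,t=cal(n); d=(np.atleast_2d(uv)-[cx,cy])/f; s=d.copy()
    for _ in range(30): s=d/(1+k*(s**2).sum(1,keepdims=True))
    D=np.c_[s,np.ones(len(s))]@R; C=-R.T@t
    return C+D*((z-C[2])/D[:,2])[:,None]
def shot(n,name,box=None,sc=1):
    im=vision.read_camera(n)[:,:,::-1]; cv2.imwrite(f'pics/raw_{name}.png',im)
    if box: im=im[box[1]:box[3],box[0]:box[2]]
    cv2.imwrite(f'pics/{name}.png',cv2.resize(im,None,fx=sc,fy=sc,interpolation=cv2.INTER_CUBIC))
def st():
    s=status.read_state(); return s,np.array(s['tool_pos']),Rn.from_rotvec(s['tcp_rot'])
def delta(p,R):
    s,p0,R0=st(); return np.round(R0.inv().apply(np.array(p)-p0),4),np.round((R0.inv()*R).as_rotvec(),4)
def down(yaw): # tool z down, tool y (jaw) at world angle yaw
    y=np.array([np.cos(yaw),np.sin(yaw),0]);z=np.array([0,0,-1.]);return Rn.from_matrix(np.c_[np.cross(y,z),y,z])
E
python3 - <<'E'
from h import *
shot('top','t0',sc=1.42);shot('side','s0',sc=1.42)
for n in('top','side'):
    f,cx,cy,k,R,t=cal(n);print(n,f,cx,cy,k,-R.T@t,R.round(3).tolist())
s,p,R=st();print(s,R.as_matrix().round(3),bot.tcp_to_grasp)
E
```

```text
pics
top 454.21745034340057 279.604816188178 212.4599388319092 0.03925592462221752 [ 0.33824966 -0.00542952  1.18061123] [[-0.006, -1.0, 0.01], [-0.993, 0.005, -0.115], [0.115, -0.01, -0.993]]
side 516.1645245622602 284.54672639690955 216.8990343167488 -0.09325755344770463 [ 0.15415502 -1.09407191  1.21596785] [[0.965, -0.26, 0.002], [-0.183, -0.685, -0.705], [0.185, 0.68, -0.709]]
{'time': 0.1, 'q': array([-1.31885320e+00,  2.64696051e-01,  1.60529797e+00, -4.77815328e-06,
        1.27367853e+00, -3.69104163e-02]), 'joint_vel': array([-0.00134495, -0.00143976, -0.00385142, -0.00011648,  0.00048451,
        0.00124382]), 'joint_torque': array([-3.21988409e-05, -5.16706467e+01, -3.68588662e+01, -7.92243600e-05,
        6.18719656e-03, -2.47946048e-05]), 'tool_pos': array([ 0.19209565, -0.64637651,  0.23004154]), 'tcp_rot': array([-3.10683798e+00, -4.51858958e-01,  3.57486631e-04]), 'wrist_force': array([ 0.27151704,  0.95077501, -1.36875284]), 'torque': array([-0.00374534,  0.02403196, -0.00665579]), 'width': 1.0003520012600708} [[ 0.959  0.285 -0.001]
 [ 0.285 -0.959  0.002]
 [ 0.    -0.002 -1.   ]] -0.0187
```

View pics/t0.png

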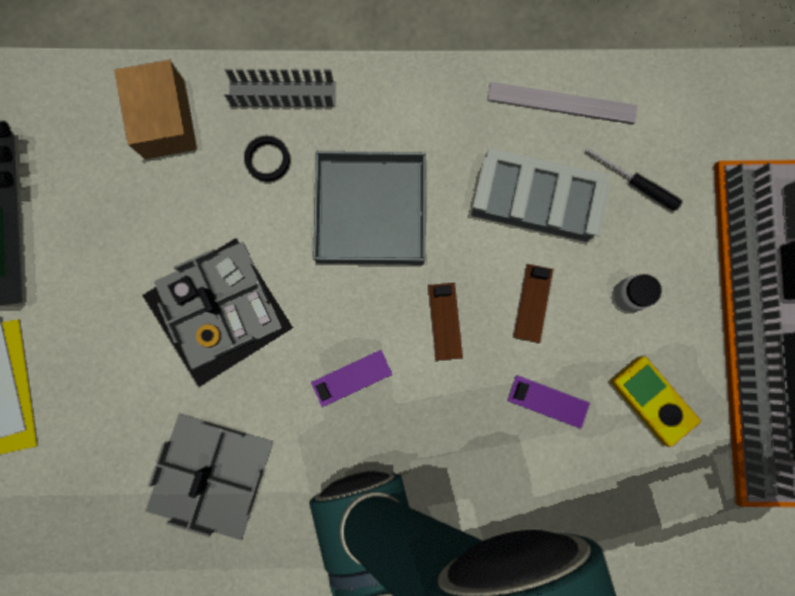

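View pics/s0.png

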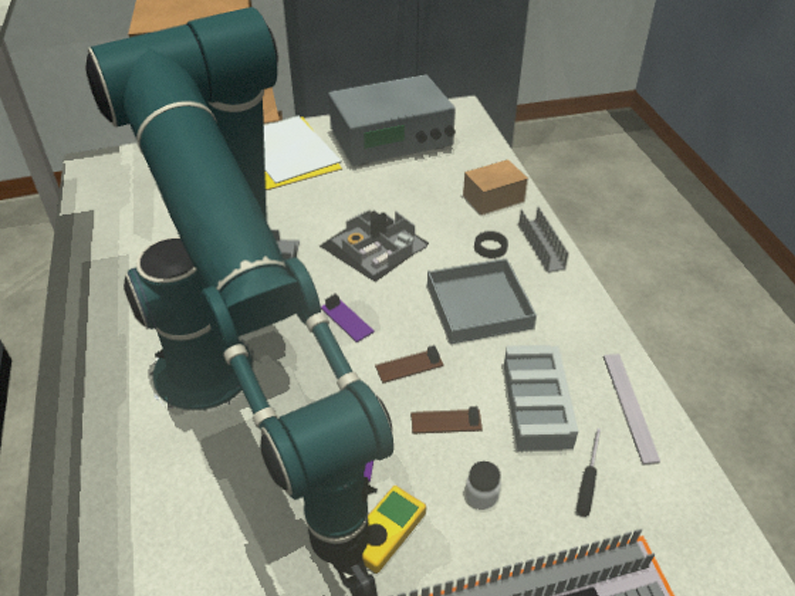

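The top view shows two organisers: a filled one at (215,312) and an empty one at (210,475) in the enlarged picture. The filled one is farther from the base. There are two brown plates, at (445,320) and (533,303), and two purple look-alikes. I'll zoom in to confirm.

```bash
python3 - <<'E'
import cv2
im=cv2.imread('pics/raw_t0.png')
a=cv2.resize(im[160:280,95:215],None,fx=5,fy=5,interpolation=cv2.INTER_CUBIC)
cv2.imwrite('pics/c1.png',a)
b=cv2.resize(im[95:255,290:450],None,fx=3.75,fy=3.75,interpolation=cv2.INTER_CUBIC)
cv2.imwrite('pics/c2.png',b)
E
```

```text
(no output)
```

View pics/c1.png

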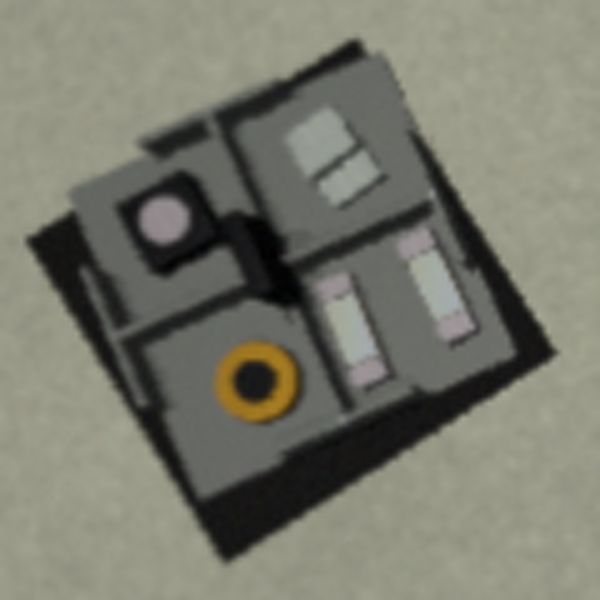

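View pics/c2.png

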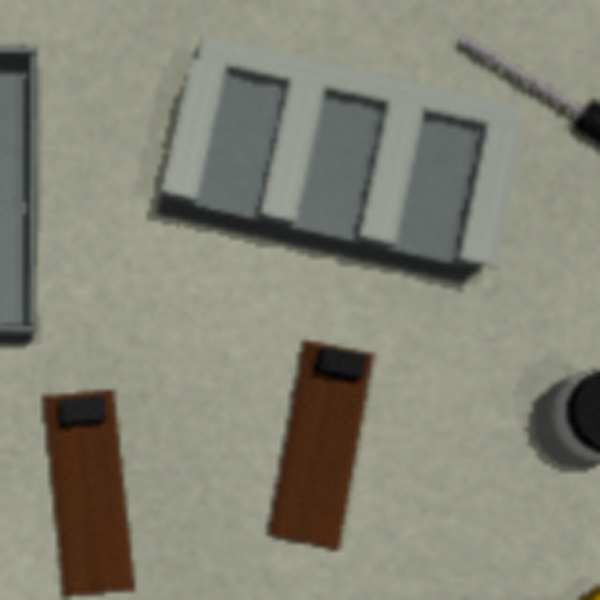

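```bash
cat > fit.py <<'E'
from h import *
from scipy.optimize import least_squares
def fit(n,uv,model,z0,g):
    # model Nx3 in body frame, g=(x,y,yaw)
    uv=np.array(uv,float);m=np.array(model,float)
    def w(v):
        c,s=np.cos(v[2]),np.sin(v[2]);return np.c_[v[0]+c*m[:,0]-s*m[:,1],v[1]+s*m[:,0]+c*m[:,1],z0+m[:,2]]
    r=least_squares(lambda v:(proj(n,w(v))-uv).ravel(),g)
    print('xyyaw',r.x.round(4),'deg',np.degrees(r.x[2]).round(2),'res px',r.fun.reshape(-1,2).round(1).tolist());return r.x
def C1(p): return (np.array(p)+.5)/5-.5+[95,160]
def C2(p): return (np.array(p)+.5)/3.75-.5+[290,95]
E
cat > m1.py <<'E'
from fit import *
h=.088;t=.038
print('org');fit('top',C1([(215,120),(345,412),(122,332),(435,205),(205,497),(515,350),(380,55),(72,188)]),
 [(-h,0,t),(h,0,t),(0,-h,t),(0,h,t),(h,-h,.004),(h,h,.004),(-h,h,.004),(-h,-h,.004)],.003,(.45,.3,-2.7))
print('mat');fit('top',C1([(28,240),(360,40),(557,352),(225,562)]),[(-.1,-.1,.003),(-.1,.1,.003),(.1,.1,.003),(.1,-.1,.003)],0,(.45,.3,-2.7))
print('rack');fit('top',C2([(203,40),(520,103),(490,266),(162,194),(152,215),(462,286)]),
 [(.056,.11,.061),(.056,-.11,.061),(-.056,-.11,.061),(-.056,.11,.061),(-.056,.11,0),(-.056,-.11,0)],0,(.6,-.25,-.2))
for nm,q in dict(A=[(43,396),(113,390),(133,592),(63,597),(58,402),(103,394),(106,420),(62,427)],B=[(374,353),(303,342),(268,536),(339,549),(317,347),(363,354),(358,381),(313,373)]).items():
    if nm=='B': q[0],q[1]=q[1],q[0]; q[2],q[3]=q[3],q[2]; 
    print(nm);fit('top',C2(q),[(-.07,-.025,.006),(-.07,.025,.006),(.07,.025,.006),(.07,-.025,.006),(-.063,-.015,.03),(-.063,.015,.03),(-.047,.015,.03),(-.047,-.015,.03)],0,(.4,-.15,3.1))
print('tray');fit('top',np.array([(316,153),(426,153),(426,262),(316,262)])/1.42,[(.1,.1,.045),(.1,-.1,.045),(-.1,-.1,.045),(-.1,.1,.045)],0,(.6,.1,0))
print('tape',unproj('top',[(268/1.42,159/1.42)],.02),'jar',unproj('top',[(641/1.42,291/1.42)],.075))
print('org2',unproj('top',[(205/1.42,475/1.42)],.06))
E
python3 m1.py
```

```text
org
xyyaw [ 0.4712  0.3077 -2.7162] deg -155.63 res px [[-1.1, -2.4], [0.4, 2.4], [-1.7, 1.2], [0.9, -2.5], [-0.4, 0.5], [1.2, 1.1], [1.1, -0.8], [-0.3, 0.3]]
mat
xyyaw [ 0.4591  0.3096 -2.5768] deg -147.64 res px [[-0.5, -0.3], [-0.1, -1.0], [0.6, 0.5], [-0.0, 0.8]]
rack
xyyaw [ 0.664  -0.275  -0.2282] deg -13.07 res px [[-0.7, -0.8], [-0.2, 0.9], [-0.5, -0.2], [1.1, 0.1], [0.8, 0.5], [-0.4, -0.5]]
A
xyyaw [ 0.4375 -0.1043  3.2293] deg 185.03 res px [[-0.3, 0.3], [0.0, 0.1], [0.4, -0.2], [-0.3, 0.3], [0.4, -0.3], [0.0, 0.7], [-0.1, -0.0], [-0.1, -0.8]]
B
xyyaw [ 0.4702 -0.2654  2.9516] deg 169.12 res px [[-0.9, -0.3], [-0.9, 0.2], [-0.0, 0.6], [-0.2, 0.5], [0.7, 0.1], [0.0, 0.4], [0.4, -0.8], [0.8, -0.8]]
tray
xyyaw [ 0.6411  0.0283 -0.0027] deg -0.15 res px [[-0.0, 0.1], [0.1, 0.1], [0.7, -0.2], [-0.8, -0.0]]
tape [[0.73903814 0.21928408 0.02      ]] jar [[ 0.48229921 -0.43817108  0.075     ]]
org2 [[0.17597383 0.30758737 0.06      ]]
```

Confirmed. The organiser meant is the filled, farther one at about (305,265) in the crop. It has two links in its lower-right compartment, which is +x+y. There are two brown plates, with tabs at (82,410) and (338,362) in the second crop. All the fits have residuals of about 1 px or less, except the wall tops, where I read points at the wrong height. Plates first: grip each tab across its width, because turning from about +100° to about -80° fits the j6 range.

```bash
cat >> h.py <<'E'
def go(p,psi): # print tool-frame delta to target with tool down, jaw angle psi deg
    d,r=delta(p,down(np.radians(psi)));print('d',d.tolist(),'r',r.tolist())
E
python3 - <<'E'
from h import *
print([x for x in dir(bot) if x[0]!='_'],[x for x in dir(status) if x[0]!='_'])
go((.524,-.2755,.10),-100.9)
E
```

```text
['MotionError', 'tcp_to_grasp'] ['read_state']
d [0.4238, -0.2607, 0.1306] r [-0.0021, 0.0004, 0.4791]
```

>>> apply_moves --pt "0.035 -0.022 0 0 0 0 0.3" --pt "0.07 -0.043 0 0 0 0 0.3" --pt "0.1 -0.065 0 0 0 0 0.3" --pt "0.14 -0.086 0 0 0 0 0.3" --pt "0.17 -0.105 0 0 0 0 0.3" --pt "0.2 -0.125 0 0 0 0 0.3" --pt "0.22 -0.135 0 0 0 0 0.3" --pt "0.22 -0.135 0 0 0 0 0.3"

```text
time: 0.77
tool_pos: [0.3673, -0.4512, 0.2308]
tcp_rot: [-3.106, -0.458, -0.002]
wrist_force: [-0.4, 0.2, -0.5]
width: 0.7
```

>>> apply_moves --pt "0.035 -0.022 0 0 0 0 0.3" --pt "0.07 -0.043 0 0 0 0.1 0.3" --pt "0.1 -0.065 0 0 0 0.2 0.3" --pt "0.14 -0.086 0.02 0 0 0.3 0.3" --pt "0.17 -0.105 0.05 0 0 0.4 0.3" --pt "0.2 -0.125 0.08 0 0 0.479 0.3" --pt "0.204 -0.126 0.11 0 0 0.479 0.3" --pt "0.204 -0.126 0.12 0 0 0.479 0.3"

```text
time: 1.43
tool_pos: [0.5229, -0.2723, 0.1057]
tcp_rot: [-3.124, 0.293, 0.01]
wrist_force: [-0.7, 0.6, -1.9]
width: 0.698
```

```bash
python3 - <<'E'
from h import *
s,p,R=st();print(s['time'],p,s['q'].round(2),s['width'])
go((.524,-.2755,.010),-100.9)
f=proj('top',[p]);print(f)
shot('top','t1',(290,95,450,255),3.75)
E
```

```text
1.4333 [ 0.5229171  -0.27225864  0.10569906] [-0.52  0.22  1.91  0.    1.03  1.23] 0.6983291659506627
d [0.0023, 0.0033, 0.0957] r [-0.0032, 0.007, 0.0032]
[[386.00589854 186.82660901]]
```

View pics/t1.png

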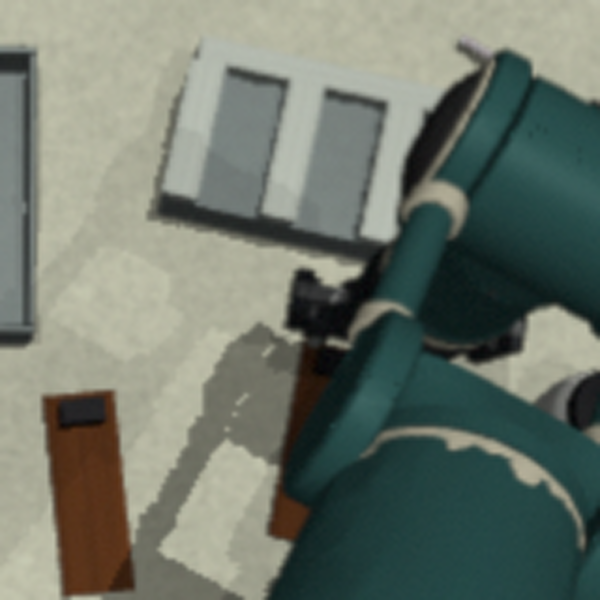

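The wrist covers plate B's tab, but the plate's visible edge hasn't moved, and the tool is over the tab. I'll descend and grip.

>>> apply_moves --pt "0 0 0.03 0 0 0 0.3" --pt "0 0 0.06 0 0 0 0.3" --pt "0 0 0.08 0 0 0 0.3" --pt "0 0 0.092 0 0 0 0.3" --pt "0 0 0.098 0 0 0 0.3" --pt "0 0 0.1 0 0 0 0.3" --pt "0 0 0.1 0 0 0 0.3" --pt "0 0 0.1 0 0 0 0.3" --squeeze 40

```text
time: 2.15
tool_pos: [0.5255, -0.2773, 0.013]
tcp_rot: [3.126, -0.299, 0.004]
wrist_force: [0.0, -0.4, -0.6]
width: 0.704
```

>>> apply_moves --pt "0 0 0 0 0 0 1" --pt "0 0 0 0 0 0 1" --pt "0 0 0 0 0 0 1" --pt "0 0 0 0 0 0 1" --pt "0 0 0 0 0 0 1" --pt "0 0 0 0 0 0 1" --pt "0 0 0 0 0 0 1"

```text
time: 2.73
tool_pos: [0.5254, -0.2767, 0.0127]
tcp_rot: [3.126, -0.298, 0.003]
wrist_force: [-1.3, 0.0, 6.5]
width: 0.34
```

>>> apply_moves --pt "0 0 -0.01 0 0 0 1" --pt "0 0 -0.03 0 0 0 1" --pt "0 0 -0.06 0 0 0 1" --pt "0 0 -0.09 0 0 0 1" --pt "0 0 -0.12 0 0 0 1" --pt "0 0 -0.14 0 0 0 1" --pt "0 0 -0.14 0 0 0 1" --pt "0 0 -0.14 0 0 0 1"

```text
time: 3.4
tool_pos: [0.5252, -0.2765, 0.1532]
tcp_rot: [3.126, -0.298, 0.005]
wrist_force: [0.5, 0.7, -0.6]
width: 0.337
```

```bash
python3 - <<'E'
from h import *
s,p,R=st();print(s['time'],p,s['q'].round(2),s['width'])
yr=np.radians(-13.07);X=np.array([np.cos(yr),np.sin(yr)]);Y=np.array([-X[1],X[0]])
for ys in(-.068,.068,0):
    m=np.array([.664,-.275])-.056*X+ys*Y
    for back in (.14,.125,.03): print(ys,back,(m-back*X).round(4))
m=np.array([.664,-.275])-.056*X-.068*Y-.14*X
go((*m,.15),77-.07)
E
```

```text
3.4 [ 0.52522573 -0.27654043  0.15317278] [-0.53  0.17  1.87  0.    1.1   1.23] 0.33700794907057013
-0.068 0.14 [ 0.4577 -0.2969]
-0.068 0.125 [ 0.4723 -0.3003]
-0.068 0.03 [ 0.5649 -0.3218]
0.068 0.14 [ 0.4885 -0.1644]
0.068 0.125 [ 0.5031 -0.1678]
0.068 0.03 [ 0.5956 -0.1893]
0 0.14 [ 0.4731 -0.2307]
0 0.125 [ 0.4877 -0.2341]
0 0.03 [ 0.5802 -0.2556]
d [-0.0625, 0.0328, 0.003] r [0.0051, 0.0016, -3.1036]
```

>>> apply_moves --pt "-0.01 0.005 0 0 0 -0.1 1" --pt "-0.02 0.01 0 0 0 -0.2 1" --pt "-0.03 0.016 0 0 0 -0.3 1" --pt "-0.04 0.02 0 0 0 -0.4 1" --pt "-0.05 0.026 0 0 0 -0.5 1" --pt "-0.06 0.031 0 0 0 -0.6 1" --pt "-0.0625 0.0328 0 0 0 -0.7 1" --pt "-0.0625 0.0328 0 0 0 -0.8 1"

```text
time: 4.07
tool_pos: [0.4542, -0.2955, 0.1485]
tcp_rot: [-2.991, -0.948, 0.005]
wrist_force: [-0.7, 0.8, -0.9]
width: 0.343
```

>>> apply_moves --pt "0 0 0 0 0 -0.1 1" --pt "0 0 0 0 0 -0.2 1" --pt "0 0 0 0 0 -0.3 1" --pt "0 0 0 0 0 -0.4 1" --pt "0 0 0 0 0 -0.5 1" --pt "0 0 0 0 0 -0.6 1" --pt "0 0 0 0 0 -0.7 1" --pt "0 0 0 0 0 -0.8 1"

```text
time: 4.73
tool_pos: [0.4551, -0.2952, 0.1486]
tcp_rot: [-2.384, -2.038, 0.002]
wrist_force: [0.9, 0.7, -1.2]
width: 0.338
```

>>> apply_moves --pt "0 0 0 0 0 -0.1 1" --pt "0 0 0 0 0 -0.2 1" --pt "0 0 0 0 0 -0.3 1" --pt "0 0 0 0 0 -0.4 1" --pt "0 0 0 0 0 -0.5 1" --pt "0 0 0 0 0 -0.6 1" --pt "0 0 0 0 0 -0.7 1" --pt "0 0 0 0 0 -0.8 1"

```text
time: 5.4
tool_pos: [0.4551, -0.2953, 0.1486]
tcp_rot: [-1.402, -2.806, -0.001]
wrist_force: [-0.3, 0.4, -1.6]
width: 0.338
```

>>> apply_moves --pt "0 0 0 0 0 -0.1 1" --pt "0 0 0 0 0 -0.2 1" --pt "0 0 0.02 0 0 -0.3 1" --pt "0 0 0.04 0 0 -0.4 1" --pt "0 0 0.06 0 0 -0.5 1" --pt "0 0 0.07 0 0 -0.6 1" --pt "0 0 0.075 0 0 -0.7 1" --pt "0 0 0.075 0 0 -0.704 1"

```text
time: 6.07
tool_pos: [0.4536, -0.2942, 0.072]
tcp_rot: [-0.352, -3.114, -0.006]
wrist_force: [0.3, 1.4, -0.3]
width: 0.338
```

```bash
python3 - <<'E'
from h import *
s,p,R=st();print(s['time'],p,s['q'].round(2),s['width'])
m=(.4577,-.2969);go((*m,.063),76.93)
shot('side','s1',(290,180,450,360),3.33)
shot('top','t2',(290,95,450,255),3.75)
E
```

```text
6.0667 [ 0.45362044 -0.29421837  0.07196686] [-0.62  0.17  2.03 -0.    0.95 -1.97] 0.3383843234068819
d [-0.0046, -0.0017, 0.0089] r [0.0032, -0.0077, 0.0029]
```

View pics/s1.png

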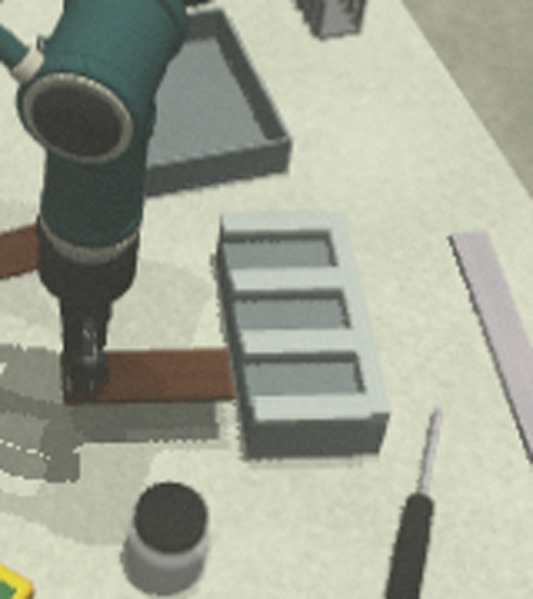

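View pics/t2.png

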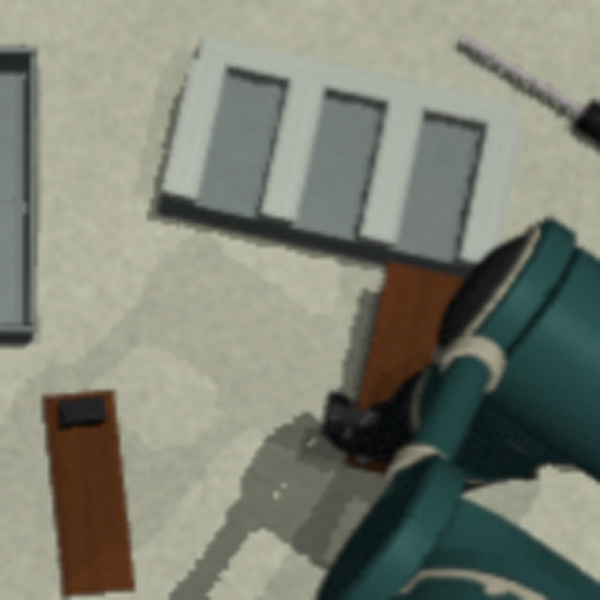

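The side crop shows the plate held level with its nose at about (235,372), just short of the slot mouth. In the top crop its left edge runs from (388,262) to (358,405). I'll compare that with the model's predicted positions.

```bash
cat > pl.py <<'E'
from fit import *
def S1(p): return (np.array(p)+.5)/3.33-.5+[290,180]
def iS1(p): return ((p+.5-[290,180])*3.33).round(0).tolist()
def iC2(p): return ((p+.5-[290,95])*3.75).round(0).tolist()
s,p,R=st(); y=R.as_matrix()[:,1]; yaw=np.arctan2(y[1],y[0])-np.pi/2
X=np.array([np.cos(yaw),np.sin(yaw)]);Y=np.array([-X[1],X[0]])
print('tool',p,'plate yaw',np.degrees(yaw))
z=p[2]-.0127+.006
P=lambda a,b,zz:[*(p[:2]+(a+.055)*X+b*Y),zz]
pl=[P(.07,.025,z),P(.07,-.025,z),P(-.07,-.025,z),P(-.07,.025,z)]
print('top pred noseL noseR tailR tailL',iC2(proj('top',pl)),'side',iS1(proj('side',pl)))
yr=np.radians(-13.07);X=np.array([np.cos(yr),np.sin(yr)]);Y=np.array([-X[1],X[0]]);o=np.array([.664,-.275])
rk=[[*(o+a*X+b*Y),.061] for a,b in [(-.056,.11),(-.056,-.11),(.056,-.11),(.056,.11),(-.056,-.046),(-.056,-.09),(.039,-.046),(.039,-.09)]]
print('rack top',iC2(proj('top',rk)),'side',iS1(proj('side',rk)))
E
python3 pl.py; python3 - <<'E'
import cv2
a=cv2.imread('pics/raw_s1.png')[260:325,300:415]
b=cv2.imread('pics/raw_t2.png')[155:225,370:450]
cv2.imwrite('pics/c3.png',cv2.resize(a,None,fx=6.5,fy=6.5,interpolation=cv2.INTER_CUBIC))
E
```

```text
tool [ 0.45543755 -0.29550346  0.0744859 ] plate yaw -13.202104264170986
top pred noseL noseR tailR tailL [[387.0, 267.0], [461.0, 283.0], [420.0, 488.0], [345.0, 471.0]] side [[228.0, 347.0], [236.0, 396.0], [65.0, 401.0], [61.0, 351.0]]
rack top [[166.0, 195.0], [488.0, 266.0], [520.0, 107.0], [201.0, 38.0], [394.0, 245.0], [459.0, 259.0], [422.0, 111.0], [486.0, 124.0]] side [[224.0, 216.0], [259.0, 417.0], [395.0, 413.0], [346.0, 213.0], [248.0, 355.0], [256.0, 397.0], [360.0, 351.0], [370.0, 394.0]]
```

View pics/c3.png

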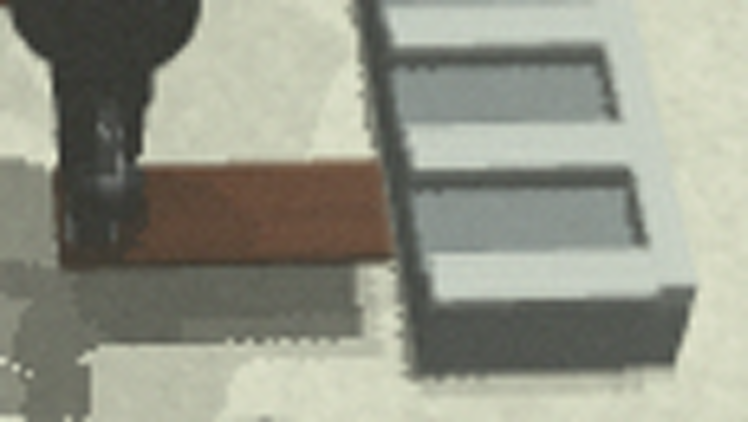

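The predictions match the picture to about 1 raw px. I'll lower to slot height and enter gently.

>>> apply_moves --pt "0 -0.0008 0.008 0 0 0 1" --pt "0 -0.0008 0.0138 0 0 0 1" --pt "0 -0.0008 0.0138 0 0 0 1" --pt "-0.01 -0.0008 0.0138 0 0 0 1" --pt "-0.016 -0.0008 0.0138 0 0 0 1" --pt "-0.022 -0.0008 0.0138 0 0 0 1" --pt "-0.028 -0.0008 0.0138 0 0 0 1" --pt "-0.032 -0.0008 0.0138 0 0 0 1"

```text
time: 6.83
tool_pos: [0.4892, -0.305, 0.0629]
tcp_rot: [0.357, 3.12, -0.001]
wrist_force: [-0.3, 0.2, -1.8]
width: 0.338
```

```bash
python3 pl.py|head -1; python3 -c "
from h import *
s=st()[0];print(s['wrist_force'],s['torque'],s['width'])"
```

```text
tool [ 0.48920212 -0.30496892  0.06294003] plate yaw -13.038614486016229
[-0.30484447  0.21217931 -1.75735797] [-0.01242007  0.04673408  0.03736111] 0.3376748080615599
```

The nose is in with no contact force. I'll slide it home.

>>> apply_moves --pt "-0.01 0 0.001 0 0 0 1" --pt "-0.02 0 0.001 0 0 0 1" --pt "-0.03 0 0.001 0 0 0 1" --pt "-0.04 0 0.001 0 0 0 1" --pt "-0.05 0 0.001 0 0 0 1" --pt "-0.06 0 0.001 0 0 0 1" --pt "-0.066 0 0.001 0 0 0 1" --pt "-0.07 0 0.001 0 0 0 1"

```text
time: 7.5
tool_pos: [0.5571, -0.3206, 0.0615]
tcp_rot: [0.357, 3.121, -0.0]
wrist_force: [-0.2, -0.1, -0.5]
width: 0.344
```

>>> apply_moves --pt "-0.003 0 0 0 0 0 1" --pt "-0.005 0 0 0 0 0 1" --pt "-0.007 0 0 0 0 0 1" --pt "-0.009 0 0 0 0 0 1" --pt "-0.01 0 0 0 0 0 1" --pt "-0.01 0 0 0 0 0 1"

```text
time: 8.0
tool_pos: [0.5607, -0.3212, 0.0595]
tcp_rot: [-0.356, -3.111, -0.004]
wrist_force: [-10.1, 1.4, 0.8]
width: 0.338
```

```bash
python3 pl.py|head -1; python3 -c "
from h import *
s=st()[0];print(s['wrist_force'],s['torque'],s['width'])"
```

```text
tool [ 0.56067151 -0.32115907  0.05950918] plate yaw -13.042153885079902
[-10.09850038   1.42720405   0.76900997] [1.39907304e-01 1.61491822e+00 7.73056159e-04] 0.337702241854919
```

>>> apply_moves --pt "-0.002 0 0 0 0 0 1" --pt "-0.004 0 0 0 0 0 1" --pt "-0.006 0 0 0 0 0 1" --pt "-0.006 0 0 0 0 0 1"

```text
time: 8.33
tool_pos: [0.5609, -0.3212, 0.0578]
tcp_rot: [-0.354, -3.099, -0.008]
wrist_force: [-22.8, 1.5, 5.7]
width: 0.34
```

```bash
python3 pl.py|head -1; python3 -c "
from h import *
s=st()[0];print(s['wrist_force'],s['torque'],s['width'])"
```

```text
tool [ 0.56085989 -0.32120973  0.05778612] plate yaw -13.03515572364524
[-22.77437295   1.49574714   5.70544095] [ 0.22185137  3.43383284 -0.1349355 ] 0.3399699973556846
```

The plate is firm against the stop. I'll ease off, release with a partial opening and lift away.

>>> apply_moves --pt "0.005 0 0 0 0 0 1" --pt "0.009 0 0 0 0 0 1" --pt "0.009 0 0 0 0 0 0.5" --pt "0.009 0 0 0 0 0 0.5" --pt "0.009 0 0 0 0 0 0.5" --pt "0.009 0 -0.02 0 0 0 0.5" --pt "0.009 0 -0.06 0 0 0 0.5" --pt "0.009 0 -0.09 0 0 0 0.5"

```text
time: 9.0
tool_pos: [0.5633, -0.3218, 0.1528]
tcp_rot: [0.356, 3.121, 0.0]
wrist_force: [1.0, -0.0, 0.8]
width: 0.501
```

```bash
python3 - <<'E'
from h import *
s,p,R=st();print(p,s['width']);go((.4923,-.0995,.11),95.03)
E
```

```text
[ 0.56327184 -0.32177046  0.1528439 ] 0.5012249264441941
d [0.1193, 0.2005, 0.0429] r [0.0001, 0.0001, -0.3152]
```

>>> apply_moves --pt "0.018 0.03 0 0 0 0 0.3" --pt "0.036 0.06 0 0 0 -0.1 0.3" --pt "0.055 0.09 0 0 0 -0.2 0.3" --pt "0.072 0.12 0 0 0 -0.3 0.3" --pt "0.09 0.15 0 0 0 -0.315 0.3" --pt "0.108 0.18 0 0 0 -0.315 0.3" --pt "0.119 0.2 0.02 0 0 -0.315 0.3" --pt "0.119 0.2 0.04 0 0 -0.315 0.3"

```text
time: 9.67
tool_pos: [0.4927, -0.0968, 0.1131]
tcp_rot: [-0.142, 3.134, 0.001]
wrist_force: [-0.2, -0.1, -0.5]
width: 0.698
```

```bash
python3 - <<'E'
from h import *
s,p,R=st();print(p,s['width']);go((.4923,-.0995,.011),95.03)
shot('top','t3',(270,95,450,255),4)
E
```

```text
[ 0.49274397 -0.09675065  0.11307341] 0.6980127950397585
d [0.0011, -0.0027, 0.1021] r [0.0001, 0.0044, 0.0026]
```

View pics/t3.png

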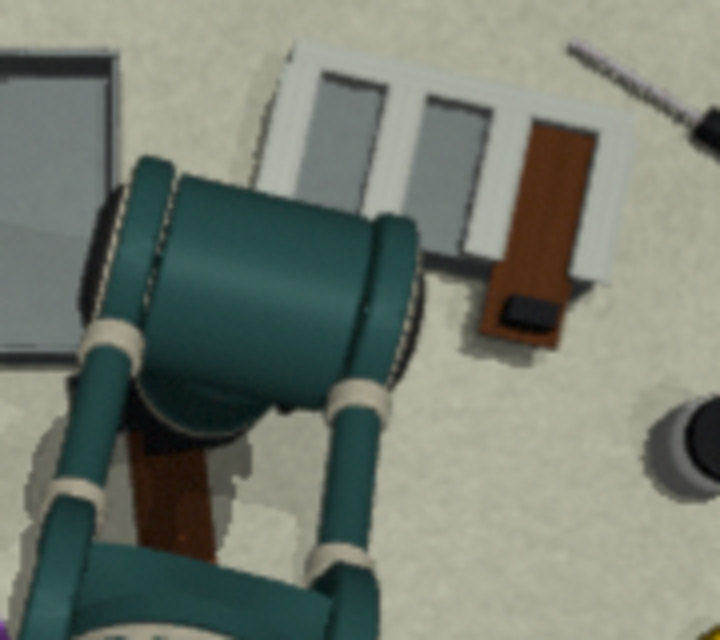

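Plate B fills its slot up to the stop (dark line at about (565,122)), and plate A hasn't moved. I'll grasp A.

>>> apply_moves --pt "0 -0.001 0.03 0 0 0 0.3" --pt "0 -0.001 0.06 0 0 0 0.3" --pt "0 -0.001 0.08 0 0 0 0.3" --pt "0 -0.001 0.092 0 0 0 0.3" --pt "0 -0.001 0.098 0 0 0 0.3" --pt "0 -0.001 0.101 0 0 0 0.3" --pt "0 -0.001 0.101 0 0 0 0.3" --pt "0 -0.001 0.101 0 0 0 0.3"

```text
time: 10.38
tool_pos: [0.4935, -0.1016, 0.0117]
tcp_rot: [-0.137, 3.136, -0.001]
wrist_force: [-0.0, -0.3, -0.3]
width: 0.701
```

>>> apply_moves --pt "0 0 0 0 0 0 1" --pt "0 0 0 0 0 0 1" --pt "0 0 0 0 0 0 1" --pt "0 0 0 0 0 0 1" --pt "0 0 0 0 0 0 1" --pt "0 0 0 0 0 0 1" --pt "0 0 0 0 0 0 1"

```text
time: 10.97
tool_pos: [0.4933, -0.1015, 0.0118]
tcp_rot: [-0.137, 3.136, -0.001]
wrist_force: [0.0, -0.8, 5.7]
width: 0.342
```

>>> apply_moves --pt "0 0 -0.01 0 0 0 1" --pt "0 0 -0.03 0 0 0 1" --pt "0 0 -0.06 0 0 0 1" --pt "0 0 -0.09 0 0 0 1" --pt "0 0 -0.12 0 0 0 1" --pt "0 0 -0.14 0 0 0 1" --pt "0 0 -0.14 0 0 0 1" --pt "0 0 -0.14 0 0 0 1"

```text
time: 11.63
tool_pos: [0.4931, -0.1014, 0.1524]
tcp_rot: [-0.137, 3.135, -0.002]
wrist_force: [-0.1, -0.8, -0.8]
width: 0.338
```

```bash
python3 - <<'E'
from h import *
s,p,R=st();print(p,s['width'],s['q'].round(2));go((.4865,-.1640,.15),-103.07)
E
```

```text
[ 0.4930926  -0.10142559  0.1523944 ] 0.3376438200229163 [-0.25  0.    2.05 -0.    1.09 -1.91]
d [0.012, -0.0618, 0.0024] r [-0.0052, -0.001, -2.8262]
```

>>> apply_moves --pt "0.001 -0.008 0 0 0 0.1 1" --pt "0.003 -0.016 0 0 0 0.2 1" --pt "0.005 -0.024 0 0 0 0.3 1" --pt "0.007 -0.032 0 0 0 0.4 1" --pt "0.009 -0.042 0 0 0 0.5 1" --pt "0.011 -0.052 0 0 0 0.6 1" --pt "0.012 -0.062 0 0 0 0.7 1" --pt "0.012 -0.062 0 0 0 0.8 1"

```text
time: 12.3
tool_pos: [0.4838, -0.1648, 0.1483]
tcp_rot: [-1.103, -2.937, 0.001]
wrist_force: [0.8, 0.0, -0.6]
width: 0.338
```

>>> apply_moves --pt "0 0 0 0 0 0.1 1" --pt "0 0 0 0 0 0.2 1" --pt "0 0 0 0 0 0.3 1" --pt "0 0 0 0 0 0.4 1" --pt "0 0 0 0 0 0.5 1" --pt "0 0 0 0 0 0.6 1" --pt "0 0 0 0 0 0.7 1" --pt "0 0 0 0 0 0.8 1"

```text
time: 12.97
tool_pos: [0.4837, -0.1633, 0.1481]
tcp_rot: [-2.159, -2.277, 0.003]
wrist_force: [0.1, 0.4, -0.7]
width: 0.34
```

>>> apply_moves --pt "0 0 0 0 0 0.1 1" --pt "0 0 0 0 0 0.2 1" --pt "0 0 0 0 0 0.3 1" --pt "0 0 0 0 0 0.4 1" --pt "0 0 0 0 0 0.5 1" --pt "0 0 0 0 0 0.6 1" --pt "0 0 0 0 0 0.7 1" --pt "0 0 0 0 0 0.8 1"

```text
time: 13.63
tool_pos: [0.4837, -0.1633, 0.1481]
tcp_rot: [-2.876, -1.257, 0.005]
wrist_force: [0.1, -0.1, -0.3]
width: 0.339
```

>>> apply_moves --pt "0 0 0 0 0 0.1 1" --pt "0 0 0 0 0 0.2 1" --pt "0 0 0 0 0 0.3 1" --pt "0 0 0 0 0 0.4 1" --pt "0 0 0 0 0 0.5 1" --pt "0 0 0 0 0 0.6 1" --pt "0 0 0 0 0 0.7 1" --pt "0 0 0 0 0 0.8 1"

```text
time: 14.3
tool_pos: [0.4837, -0.1633, 0.1481]
tcp_rot: [-3.14, -0.037, 0.007]
wrist_force: [0.4, -0.9, -0.4]
width: 0.339
```

>>> apply_moves --pt "0 0 0 0 0 0.1 1" --pt "0 0 0.02 0 0 0.2 1" --pt "0 0 0.04 0 0 0.257 1" --pt "0 0 0.06 0 0 0.257 1" --pt "0 0 0.07 0 0 0.257 1" --pt "0 0 0.075 0 0 0.257 1" --pt "0 0 0.075 0 0 0.257 1"

```text
time: 14.88
tool_pos: [0.4836, -0.1632, 0.0732]
tcp_rot: [-3.12, 0.357, 0.007]
wrist_force: [0.8, 0.8, -1.3]
width: 0.343
```

```bash
python3 - <<'E'
from h import *
s,p,R=st();print(p,s['width'],s['q'].round(2),s['wrist_force']);go((.4885,-.1644,.0602),-103.07)
shot('side','s2',(290,220,410,320),6)
E
sed -i 's/-np.pi\/2/+np.pi\/2/' pl.py
sed -i 's/(-.056,-.046),(-.056,-.09),(.039,-.046),(.039,-.09)/(-.056,.09),(-.056,.046)/; s/^def iS1.*/def iS1(p): return ((p+.5-[290,220])*6).round(0).tolist()/' pl.py; python3 pl.py
```

```text
[ 0.48362204 -0.16322997  0.0732259 ] 0.34268129300401284 [-0.37  0.11  2.1  -0.    0.93  1.42] [ 0.81027546  0.77286522 -1.32181456]
d [0.0051, 0.0, 0.013] r [-0.0007, 0.0047, 0.0001]
tool [ 0.48478003 -0.16368577  0.07462297] plate yaw -13.065219077508097
top pred noseL noseR tailR tailL [[187.0, 225.0], [260.0, 241.0], [218.0, 444.0], [143.0, 428.0]] side [[372.0, 166.0], [385.0, 244.0], [96.0, 252.0], [89.0, 174.0]]
rack top [[166.0, 195.0], [488.0, 266.0], [520.0, 107.0], [201.0, 38.0], [196.0, 201.0], [260.0, 216.0]] side [[403.0, 149.0], [467.0, 512.0], [711.0, 504.0], [624.0, 143.0], [409.0, 179.0], [421.0, 247.0]]
```

View pics/s2.png

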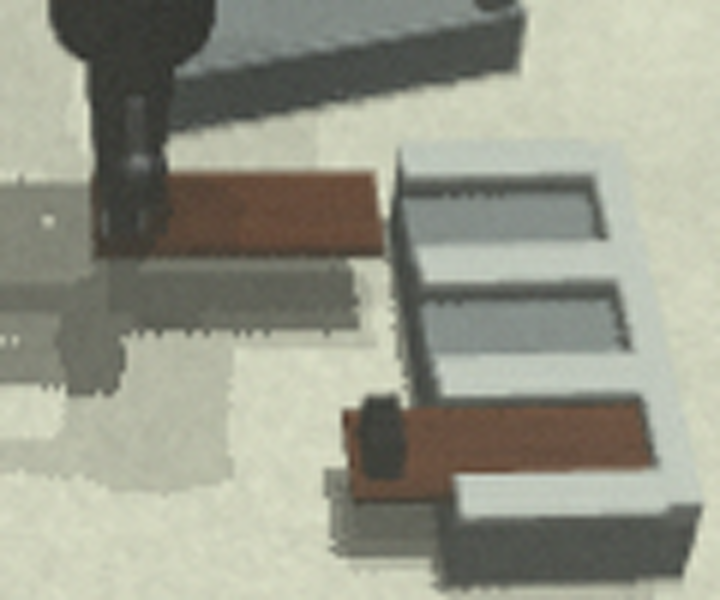

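Plate B is clearly home in the right-hand slot. Plate A is lined up with the left slot: its nose is at (375,172)–(384,250), within 1 raw px of the prediction. I'll insert it.

>>> apply_moves --pt "0 -0.0006 0.008 0 0 0 1" --pt "0 -0.0006 0.013 0 0 0 1" --pt "0 -0.0006 0.013 0 0 0 1" --pt "0.01 -0.0006 0.013 0 0 0 1" --pt "0.016 -0.0006 0.013 0 0 0 1" --pt "0.022 -0.0006 0.013 0 0 0 1" --pt "0.028 -0.0006 0.013 0 0 0 1" --pt "0.034 -0.0006 0.013 0 0 0 1"

```text
time: 15.6
tool_pos: [0.5199, -0.1713, 0.0628]
tcp_rot: [3.121, -0.357, 0.001]
wrist_force: [-0.5, 1.2, 0.6]
width: 0.345
```

```bash
python3 pl.py|head -1; python3 -c "
from h import *
s=st()[0];print(s['wrist_force'],s['torque'],s['width'])"
```

```text
tool [ 0.51994381 -0.17133033  0.06277878] plate yaw -13.06791282966218
[-0.47989791  1.24854418  0.5738771 ] [0.11521942 0.04606455 0.01259459] 0.3452561539660119
```

>>> apply_moves --pt "0.01 0 0.001 0 0 0 1" --pt "0.02 0 0.001 0 0 0 1" --pt "0.03 0 0.001 0 0 0 1" --pt "0.04 0 0.001 0 0 0 1" --pt "0.05 0 0.001 0 0 0 1" --pt "0.06 0 0.001 0 0 0 1" --pt "0.066 0 0.001 0 0 0 1" --pt "0.07 0 0.001 0 0 0 1"

```text
time: 16.27
tool_pos: [0.5882, -0.1873, 0.0615]
tcp_rot: [3.121, -0.358, 0.001]
wrist_force: [-0.2, -0.5, -0.8]
width: 0.337
```

>>> apply_moves --pt "0.003 0 0 0 0 0 1" --pt "0.005 0 0 0 0 0 1" --pt "0.007 0 0 0 0 0 1" --pt "0.009 0 0 0 0 0 1" --pt "0.011 0 0 0 0 0 1" --pt "0.012 0 0 0 0 0 1" --pt "0.012 0 0 0 0 0 1"

```text
time: 16.85
tool_pos: [0.5921, -0.1882, 0.0589]
tcp_rot: [-3.119, 0.357, 0.022]
wrist_force: [-12.7, 2.0, 2.2]
width: 0.34
```

```bash
python3 pl.py|head -1; python3 -c "
from h import *
s=st()[0];print(s['wrist_force'],s['torque'],s['width'])"
```

```text
tool [ 0.59209338 -0.18824402  0.05887339] plate yaw -13.057731860589435
[-12.69940966   1.96741351   2.19028611] [0.19104836 1.88280948 0.0365001 ] 0.3399335967785665
```

>>> apply_moves --pt "0.002 0 0 0 0 0 1" --pt "0.004 0 0 0 0 0 1" --pt "0.005 0 0 0 0 0 1" --pt "-0.004 0 0 0 0 0 1" --pt "-0.006 0 0 0 0 0 0.5" --pt "-0.006 0 0 0 0 0 0.5" --pt "-0.006 0 0 0 0 0 0.5" --pt "-0.006 0 0 0 0 0 0.5"

```text
time: 17.52
tool_pos: [0.5941, -0.1886, 0.0624]
tcp_rot: [3.121, -0.357, 0.004]
wrist_force: [-0.3, -0.1, 0.6]
width: 0.499
```

>>> apply_moves --pt "0 0 -0.03 0 0 0 0.5" --pt "0 0 -0.06 0 0 0 0.5" --pt "0 0 -0.09 0 0 0 0.3" --pt "-0.02 -0.01 -0.12 0 0.1 0 0" --pt "-0.03 -0.04 -0.12 0.1 0.2 0 0" --pt "-0.04 -0.08 -0.12 0.2 0.2 0 0" --pt "-0.05 -0.12 -0.12 0.2 0.2 0 0" --pt "-0.05 -0.12 -0.12 0.2 0.2 0 0"

```text
time: 18.18
tool_pos: [0.5701, -0.0556, 0.1818]
tcp_rot: [-2.925, 0.333, -0.327]
wrist_force: [-0.1, 0.1, 0.5]
width: 1.001
```

```bash
python3 - <<'E'
from h import *
s,p,R=st();print(p,s['width'],s['q'].round(4).tolist(),s['wrist_force'])
from scipy.spatial.transform import Rotation as Q
from scipy.optimize import least_squares
q=s['q']
for s4 in(1,-1):
    M=Q.from_euler('ZYZYZ',[q[0],q[1]+q[2],s4*q[3],q[4],q[5]+np.pi/2])
    print(s4,np.degrees((M.inv()*R).magnitude()))
print(R.as_rotvec().tolist())
shot('top','t4',(80,90,440,290),2.2)
E
```

```text
[ 0.57006935 -0.0555978   0.18183662] 1.0009089763588364 [-0.2681, -0.0192, 2.0412, 0.2606, 0.9427, 1.3946] [-0.09798697  0.06193133  0.53932416]Traceback (most recent call last):
  File "<stdin>", line 7, in <module>
  File "scipy/spatial/transform/_rotation.pyx", line 1413, in scipy.spatial.transform._rotation.Rotation.from_euler
ValueError: Expected axis specification to be a non-empty string of upto 3 characters, got ZYZYZ
```

```bash
cat > kin.py <<'E'
from h import *
from scipy.optimize import least_squares
Rz=lambda a:Rn.from_euler('z',a);Ry=lambda a:Rn.from_euler('y',a)
def ori(q,s4=1): return Rz(q[0])*Ry(q[1]+q[2])*Rz(s4*q[3])*Ry(q[4])*Rz(q[5]+np.pi/2)
L1,L2,HL,OFF=.503,.5675,-.0895,.025
def fk(q,L,oy=OFF):
    R=ori(q);th=q[1]+q[2]
    w=np.array([L1*np.sin(q[1])+L2*np.sin(th),oy,HL+L+L1*np.cos(q[1])+L2*np.cos(th)])
    return Rz(q[0]).apply(w)+L*R.as_matrix()[:,2],R
E
python3 - <<'E'
from kin import *
s,p,R=st();q=np.array(s['q'])
for s4 in(1,-1): print(s4,np.degrees((ori(q,s4).inv()*R).magnitude()))
for L in np.arange(.1,.45,.05): print(round(L,2),(fk(q,L)[0]-p).round(4))
shot('top','t4',(80,90,440,290),2.2)
E
```

```text
1 9.249363216479378e-15
-1 29.867340638063883
0.1 [-0.0566 -0.0379 -0.0119]
0.15 [-0.0448 -0.0303 -0.0099]
0.2 [-0.033  -0.0228 -0.0078]
0.25 [-0.0212 -0.0152 -0.0058]
0.3 [-0.0094 -0.0076 -0.0038]
0.35 [ 0.0025 -0.0001 -0.0018]
0.4 [0.0143 0.0075 0.0002]
```

View pics/t4.png

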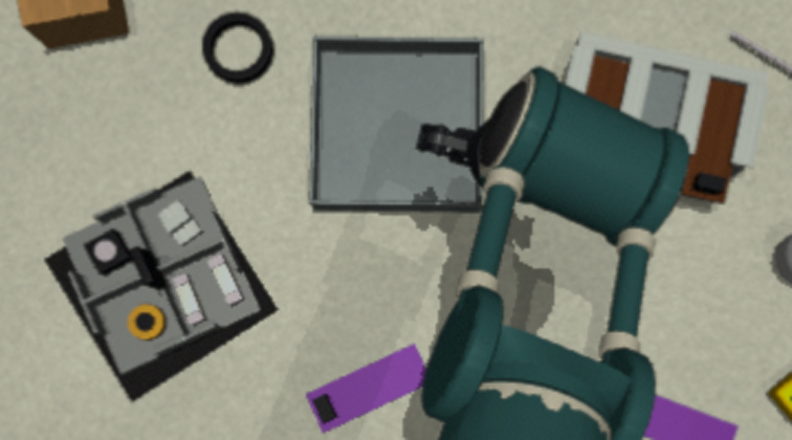

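Both plates fill their slots up to the stop, the organiser at about (160,285) hasn't moved, and the tape is at (237,48). Now I'll plan the tip: IK along a path that turns about the link corner, which stays fixed above the tray.

```bash
cat >> kin.py <<'E'
L=.345
lo=np.array([-2.63,-.94,.31,-1.31,0,-2.55]);hi=np.array([2.63,2.18,2.57,4.45,2.66,2.55])
def ik(p,R,q0):
    def f(q):
        a,b=fk(q,L);return np.r_[(a-p)*5,(b.inv()*R).as_rotvec()]
    r=least_squares(f,np.clip(q0,lo+.01,hi-.01),bounds=(lo,hi));return r.x,np.abs(r.fun).max()
TR=np.array([.641,.028])
def tip(al,dl,sg,back=.02,zc=.075):
    d=np.array([np.cos(dl),np.sin(dl),0]);ax=np.cross([0,0,1],d)
    Ro=Rn.from_rotvec(al*ax)*Rz(dl-np.pi/4)
    C=np.r_[TR-back*d[:2],zc]
    org=C-Ro.apply([.088,.088,0]); G=org+Ro.apply([0,0,.073])
    M=Ro.as_matrix();y=sg*M[:,1];z=-M[:,2];Rt=Rn.from_matrix(np.c_[np.cross(y,z),y,z])
    return G+.0187*z,Rt
E
python3 - <<'E'
from kin import *
for dd in(-140,-125,-110.6,-95,-80,-60,-45):
  for sg in(1,-1):
    q=None;out=[]
    for al in(0,15,30,45,55):
        p,R=tip(np.radians(al),np.radians(dd),sg)
        if q is None:
            q=min((ik(p,R,[np.arctan2(p[1],p[0]),.3,1.7,0,1.1,a]) for a in(-1.5,1.5)),key=lambda x:x[1])[0]
        q,e=ik(p,R,q);out.append(e)
    print(dd,sg,'err',np.round(out,3),'q',q.round(2),'p',p.round(3))
E
```

```text
-140 1 err [0. 0. 0. 0. 0.] q [-0.31  0.06  2.18  1.32  0.8   0.4 ] p [0.677 0.058 0.208]
-140 -1 err [0.    0.    0.    0.    0.053] q [-0.29  0.04  2.14  1.18  0.78 -2.55] p [0.677 0.058 0.208]
-125 1 err [0. 0. 0. 0. 0.] q [-0.36  0.16  2.06  1.17  1.04  0.32] p [0.668 0.066 0.208]
-125 -1 err [0.    0.    0.    0.008 0.091] q [-0.31  0.13  2.01  1.01  1.   -2.55] p [0.668 0.066 0.208]
-110.6 1 err [0. 0. 0. 0. 0.] q [-0.37  0.27  1.94  1.05  1.24  0.24] p [0.658 0.072 0.208]
-110.6 -1 err [0.    0.    0.    0.072 0.166] q [-0.3   0.23  1.87  0.87  1.2  -2.55] p [0.658 0.072 0.208]
-95 1 err [0. 0. 0. 0. 0.] q [-0.36  0.37  1.79  0.92  1.43  0.15] p [0.645 0.075 0.208]
-95 -1 err [0.    0.    0.035 0.175 0.274] q [-0.27  0.33  1.72  0.75  1.4  -2.55] p [0.645 0.075 0.208]
-80 1 err [0. 0. 0. 0. 0.] q [-0.33  0.47  1.65  0.8   1.6   0.06] p [0.633 0.074 0.208]
-80 -1 err [0.    0.019 0.158 0.307 0.403] q [-0.24  0.44  1.58  0.66  1.58 -2.55] p [0.633 0.074 0.208]
-60 1 err [0. 0. 0. 0. 0.] q [-0.26  0.59  1.48  0.64  1.81 -0.09] p [0.618 0.069 0.208]
-60 -1 err [0.045 0.193 0.36  0.523 0.599] q [-0.18  0.58  1.4   0.57  1.82 -2.55] p [0.618 0.069 0.208]
-45 1 err [0. 0. 0. 0. 0.] q [-0.2   0.66  1.36  0.51  1.94 -0.22] p [0.608 0.061 0.208]
-45 -1 err [0.161 0.321 0.523 0.708 0.748] q [-0.15  0.7   1.26  0.53  2.01 -2.55] p [0.608 0.061 0.208]
```

```bash
python3 - <<'E'
from h import *
go((.4712,.3077,.20),-65.6)
E
```

```text
d [-0.1784, -0.3344, 0.0134] r [-0.1279, -0.259, -0.6465]
```

>>> apply_moves --pt "-0.018 -0.033 0.001 -0.013 -0.026 -0.065 0" --pt "-0.036 -0.067 0.003 -0.026 -0.052 -0.13 0" --pt "-0.054 -0.1 0.004 -0.038 -0.078 -0.194 0" --pt "-0.071 -0.134 0.005 -0.051 -0.104 -0.26 0" --pt "-0.09 -0.167 0.007 -0.077 -0.156 -0.39 0" --pt "-0.107 -0.2 0.008 -0.1 -0.207 -0.517 0" --pt "-0.125 -0.234 0.009 -0.128 -0.259 -0.6465 0" --pt "-0.125 -0.234 0.009 -0.128 -0.259 -0.6465 0"

```text
time: 18.9
tool_pos: [0.5025, 0.2026, 0.196]
tcp_rot: [-3.066, -0.676, -0.002]
wrist_force: [1.2, 0.3, 0.2]
width: 1.002
```

```bash
python3 - <<'E'
from h import *
go((.4712,.3077,.18),-65.6)
E
```

```text
d [0.0158, -0.1085, 0.0162] r [-0.0013, -0.0013, 0.008]
```

>>> apply_moves --pt "0.005 -0.036 0 0 0 0 0" --pt "0.01 -0.072 0 0 0 0 0" --pt "0.014 -0.1 0 0 0 0 0" --pt "0.0158 -0.1085 0.016 0 0 0 0" --pt "0.0158 -0.1085 0.016 0 0 0 0" --pt "0.0158 -0.1085 0.016 0 0 0 0"

```text
time: 19.4
tool_pos: [0.4718, 0.3012, 0.1776]
tcp_rot: [3.07, 0.661, -0.004]
wrist_force: [-0.1, -0.9, 0.4]
width: 1.002
```

```bash
python3 - <<'E'
from h import *
s,p,R=st();print(p,s['q'].round(2))
go((.4712,.3077,.057),-65.6)
shot('side','s3',(210,120,330,210),6.5)
fin=[[.4712+a*np.cos(np.radians(-155.6)),.3077+a*np.sin(np.radians(-155.6)),.091] for a in(-.022,.022)]
print(((proj('side',fin)+.5-[210,120])*6.5).round(0).tolist(), ((proj('side',[p])+.5-[210,120])*6.5).round(0).tolist())
E
```

```text
[0.47183195 0.30120909 0.17762707] [ 0.52  0.09  1.91 -0.    1.15  1.67]
d [0.0024, -0.0063, 0.1206] r [0.0009, 0.0027, -0.0015]
[[406.0, 199.0], [342.0, 231.0]] [[375.0, 90.0]]
```

View pics/s3.png

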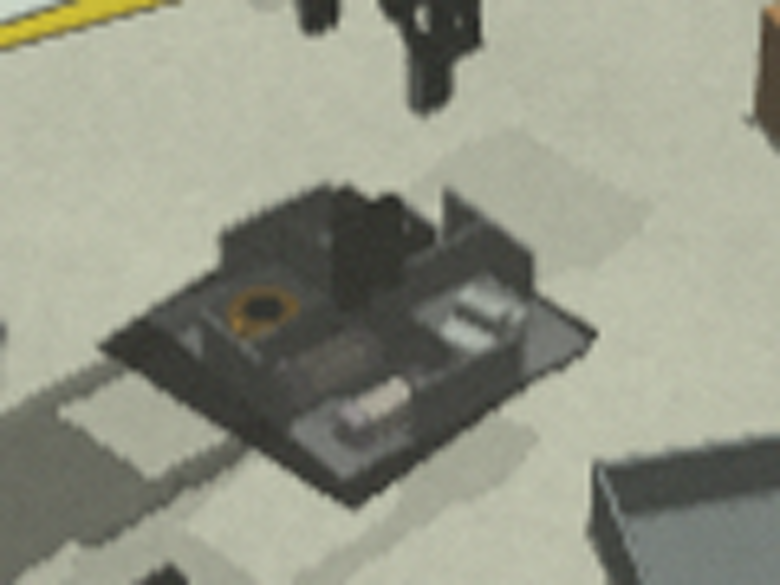

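The side crop shows the fin at about (370,215), where predicted, with the fingers (310,20) and (430,100) straddling it. The links sit at (330,360) and (380,405). I'll descend halfway and check.

>>> apply_moves --pt "0.001 -0.003 0.02 0 0 0 0" --pt "0.001 -0.003 0.04 0 0 0 0" --pt "0.001 -0.003 0.06 0 0 0 0" --pt "0.001 -0.003 0.06 0 0 0 0"

```text
time: 19.78
tool_pos: [0.4699, 0.3016, 0.115]
tcp_rot: [3.07, 0.656, -0.011]
wrist_force: [-1.1, -0.1, -0.1]
width: 1.0
```

```bash
python3 - <<'E'
from h import *
s,p,R=st();print(p,s['q'].round(2))
go((.4712,.3077,.057),-65.6)
E
```

```text
[0.46989643 0.30163002 0.1149552 ] [ 0.53  0.15  1.97 -0.    1.03  1.68]
d [0.0041, -0.0051, 0.0579] r [0.001, 0.0073, -0.0048]
```

>>> apply_moves --pt "0.003 -0.005 0.02 0 0.005 0 0" --pt "0.003 -0.005 0.04 0 0.005 0 0" --pt "0.003 -0.005 0.054 0 0.005 0 0" --pt "0.003 -0.005 0.0585 0 0.005 0 0" --pt "0.003 -0.005 0.0585 0 0.005 0 0" --pt "0.003 -0.005 0.0585 0 0.005 0 0" --squeeze 80

```text
time: 20.28
tool_pos: [0.4732, 0.3101, 0.0611]
tcp_rot: [-3.071, -0.658, -0.008]
wrist_force: [-0.3, 0.1, 1.0]
width: 1.002
```

>>> apply_moves --pt "0 0 0 0 0 0 0.4" --pt "0 0 0 0 0 0 0.6" --pt "0 0 0 0 0 0 0.7" --pt "0 0 0 0 0 0 0.8" --pt "0 0 0 0 0 0 1" --pt "0 0 0 0 0 0 1" --pt "0 0 0 0 0 0 1" --pt "0 0 0 0 0 0 1"

```text
time: 20.95
tool_pos: [0.4723, 0.3105, 0.0603]
tcp_rot: [-3.07, -0.659, -0.007]
wrist_force: [-1.6, 0.7, 3.6]
width: 0.127
```

>>> apply_moves --pt "0 0 0 0 0 0 1" --pt "0 0 0 0 0 0 1" --pt "0 0 0 0 0 0 1" --pt "0 0 0 0 0 0 1"

```text
time: 21.28
tool_pos: [0.4723, 0.3105, 0.0603]
tcp_rot: [-3.07, -0.659, -0.007]
wrist_force: [-1.2, 1.4, 5.9]
width: 0.125
```

```bash
python3 - <<'E'
from kin import *
s,p,R=st();print(p,s['q'].round(2),s['width'],s['wrist_force'])
y=R.as_matrix()[:,1];print('psi',np.degrees(np.arctan2(y[1],y[0])))
pt,Rt=tip(0,np.radians(-110.6),1);print('tip0',pt)
E
```

```text
[0.47230747 0.3105456  0.06033844] [ 0.54  0.22  2.   -0.    0.92  1.69] 0.12532049883341514 [-1.1683819   1.43017778  5.92549341]
psi -65.7760944755928
tip0 [0.69182381 0.16321454 0.1293    ]
```

>>> apply_moves --pt "0 0 -0.005 0 0 0 1" --pt "0 0 -0.015 0 0 0 1" --pt "0 0 -0.03 0 0 0 1" --pt "0 0 -0.045 0 0 0 1" --pt "0 0 -0.06 0 0 0 1" --pt "0 0 -0.075 0 0 0 1" --pt "0 0 -0.085 0 0 0 1" --pt "0 0 -0.09 0 0 0 1"

```text
time: 21.95
tool_pos: [0.4723, 0.3101, 0.1513]
tcp_rot: [-3.071, -0.659, -0.008]
wrist_force: [0.7, 0.7, -4.4]
width: 0.125
```

```bash
python3 - <<'E'
from kin import *
s,p,R=st();print(p,s['width'],s['wrist_force'],s['torque'])
pt,Rt=tip(0,np.radians(-110.6),1);d,r=delta(pt+[0,0,.023],Rt);print(d,r)
E
```

```text
[0.47226324 0.31005775 0.15126985] 0.1252113537057169 [ 0.74735176  0.69435372 -4.36012706] [ 0.00516303 -0.07627254 -0.0301313 ]
[ 0.14    0.224  -0.0003] [-0.     -0.0055 -0.0032]
```

>>> apply_moves --pt "0.002 0.003 0 0 0 0 1" --pt "0.006 0.01 0 0 0 0 1" --pt "0.013 0.021 0 0 0 0 1" --pt "0.022 0.035 0 0 0 0 1" --pt "0.032 0.051 0 0 0 0 1" --pt "0.042 0.067 0 0 0 0 1" --pt "0.052 0.083 0 0 0 0 1" --pt "0.062 0.099 0 0 0 0 1"

```text
time: 22.62
tool_pos: [0.5698, 0.2433, 0.1484]
tcp_rot: [-3.072, -0.658, -0.003]
wrist_force: [0.2, 1.0, -4.6]
width: 0.131
```

>>> apply_moves --pt "0.01 0.016 0 0 0 0 1" --pt "0.02 0.032 0 0 0 0 1" --pt "0.03 0.048 0 0 0 0 1" --pt "0.04 0.064 0 0 0 0 1" --pt "0.05 0.08 0 0 0 0 1" --pt "0.06 0.096 0 0 0 0 1" --pt "0.067 0.107 0 0 0 0 1" --pt "0.072 0.115 0 0 0 0 1"

```text
time: 23.28
tool_pos: [0.6833, 0.1681, 0.1496]
tcp_rot: [-3.071, -0.657, -0.005]
wrist_force: [0.2, -0.4, -3.8]
width: 0.127
```

>>> apply_moves --pt "0.003 0.005 0 0 -0.005 -0.003 1" --pt "0.005 0.008 0 0 -0.005 -0.003 1" --pt "0.006 0.01 0 0 -0.005 -0.003 1" --pt "0.006 0.01 0 0 -0.005 -0.003 1"

```text
time: 23.62
tool_pos: [0.6912, 0.1633, 0.1502]
tcp_rot: [-3.071, -0.664, 0.002]
wrist_force: [-0.5, -0.0, -4.6]
width: 0.124
```

```bash
python3 - <<'E'
from kin import *
s,p,R=st();print(p,s['width'],s['wrist_force'],s['torque'],s['q'].round(2))
# tip path: TCP 3 mm higher on the fin than nominal
for a in (0,6,12,18,24,30,36,42,48,52):
    pt,Rt=tip(np.radians(a),np.radians(-110.6),1); pt=pt-.0033*Rt.as_matrix()[:,2]
    d,r=delta(pt,Rt);print(a,d.round(3).tolist(),r.round(3).tolist())
E
```

```text
[0.69123773 0.16329505 0.15022913] 0.12392808244980251 [-0.45125224 -0.04837427 -4.55522468] [ 0.09358106 -0.03654584 -0.03675866] [0.2  0.38 1.6  0.   1.16 1.34]
0 [0.0, 0.0, 0.018] [-0.0, 0.001, 0.0]
6 [-0.004, 0.005, 0.005] [0.074, 0.076, 0.0]
12 [-0.01, 0.011, -0.007] [0.148, 0.15, -0.0]
18 [-0.016, 0.017, -0.018] [0.222, 0.224, -0.0]
24 [-0.024, 0.024, -0.028] [0.296, 0.298, -0.0]
30 [-0.032, 0.032, -0.037] [0.37, 0.372, -0.0]
36 [-0.04, 0.041, -0.044] [0.444, 0.446, -0.0]
42 [-0.049, 0.05, -0.051] [0.518, 0.52, -0.0]
48 [-0.059, 0.06, -0.056] [0.592, 0.594, -0.0]
52 [-0.066, 0.066, -0.058] [0.641, 0.643, -0.0]
```

>>> apply_moves --pt "-0.002 0.002 0.006 0.037 0.037 0 1" --pt "-0.004 0.005 0.004 0.074 0.074 0 1" --pt "-0.007 0.008 -0.001 0.111 0.111 0 1" --pt "-0.01 0.011 -0.007 0.148 0.148 0 1" --pt "-0.013 0.014 -0.012 0.185 0.185 0 1" --pt "-0.016 0.017 -0.018 0.222 0.222 0 1" --pt "-0.02 0.021 -0.023 0.259 0.259 0 1" --pt "-0.024 0.024 -0.028 0.296 0.296 0 1"

```text
time: 24.28
tool_pos: [0.6787, 0.1318, 0.1792]
tcp_rot: [-2.708, -0.588, -0.32]
wrist_force: [-0.0, 0.1, -4.3]
width: 0.129
```

```bash
python3 - <<'E'
from kin import *
s,p,R=st();print(p,s['width'],s['wrist_force'],s['torque'],s['q'].round(2))
for a in (24,28,32,36,40,44,48,52):
    pt,Rt=tip(np.radians(a),np.radians(-110.6),1); pt=pt-.0033*Rt.as_matrix()[:,2]
    d,r=delta(pt,Rt);print(a,d.round(3).tolist(),r.round(3).tolist())
E
```

```text
[0.67874714 0.13175372 0.17921953] 0.12889527099990208 [-0.04574824  0.11255649 -4.34679266] [-0.49224239  0.214886   -0.0316843 ] [-0.04  0.24  1.79  0.47  1.03  0.87]
24 [0.0, 0.001, 0.001] [-0.001, -0.0, 0.002]
28 [-0.003, 0.004, -0.008] [0.048, 0.049, 0.002]
32 [-0.006, 0.008, -0.016] [0.098, 0.098, 0.002]
36 [-0.01, 0.012, -0.024] [0.147, 0.148, 0.002]
40 [-0.014, 0.016, -0.031] [0.196, 0.197, 0.002]
44 [-0.019, 0.02, -0.038] [0.246, 0.247, 0.002]
48 [-0.024, 0.025, -0.045] [0.295, 0.296, 0.002]
52 [-0.029, 0.03, -0.051] [0.344, 0.345, 0.002]
```

>>> apply_moves --pt "-0.003 0.004 -0.008 0.049 0.049 0 1" --pt "-0.006 0.008 -0.016 0.098 0.098 0 1" --pt "-0.01 0.012 -0.024 0.147 0.147 0 1" --pt "-0.014 0.016 -0.031 0.197 0.197 0 1" --pt "-0.019 0.02 -0.038 0.246 0.246 0 1" --pt "-0.022 0.023 -0.042 0.271 0.271 0 1" --pt "-0.024 0.025 -0.045 0.295 0.295 0 1" --pt "-0.024 0.025 -0.045 0.295 0.295 0 1"

```text
time: 24.95
tool_pos: [0.6614, 0.0832, 0.2043]
tcp_rot: [-2.326, -0.501, -0.569]
wrist_force: [-0.0, -0.3, -4.2]
width: 0.127
```

>>> apply_moves --pt "0 0 0 0 0 0 1" --pt "0 0 0 0 0 0 1" --pt "0 0 0 0 0 0 1" --pt "0 0 0 0 0 0 1" --pt "0 0 0 0 0 0 1" --pt "0 0 0 0 0 0 1"

```text
time: 25.45
tool_pos: [0.6626, 0.0849, 0.2057]
tcp_rot: [-2.324, -0.503, -0.571]
wrist_force: [-0.5, -0.5, -3.8]
width: 0.128
```

```bash
python3 - <<'E'
from kin import *
s,p,R=st();print(p,s['width'],s['wrist_force'],s['torque'],s['q'].round(2))
shot('top','t5');shot('side','s4')
a=cv2.imread('pics/raw_t5.png')[90:220,160:340];b=cv2.imread('pics/raw_s4.png')[120:250,230:410]
cv2.imwrite('pics/both5.png',cv2.resize(np.hstack([a,b]),None,fx=2.2,fy=2.2,interpolation=cv2.INTER_CUBIC))
E
```

```text
[0.66260899 0.0849379  0.20567593] 0.12823638231762816 [-0.45219221 -0.52140587 -3.75676898] [-0.90474626  0.34124464  0.01178985] [-0.31  0.24  1.91  0.94  1.16  0.36]
```

View pics/both5.png

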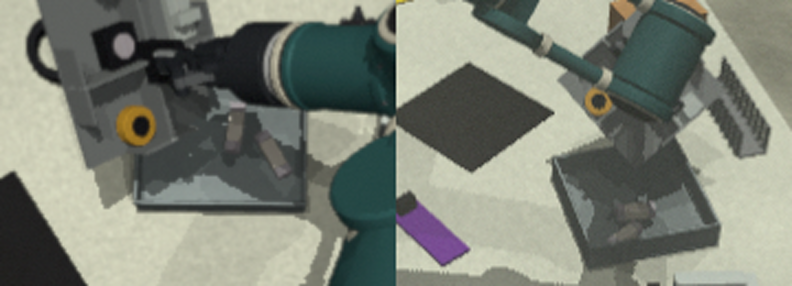

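Both links lie in the tray (top view at (235,130) and (272,152)), and the other parts are still in the organiser. I'll tilt back.

```bash
cat > back.py <<'E'
import sys
from kin import *
s,p,R=st();print(p,s['wrist_force'])
for a in map(float,sys.argv[1:]):
    pt,Rt=tip(np.radians(a),np.radians(-110.6),1,zc=.09); pt=pt-.0033*Rt.as_matrix()[:,2]
    d,r=delta(pt,Rt);print(a,d.round(3).tolist(),r.round(3).tolist())
E
python3 back.py 44 40 36 32 28 24 20 16
```

```text
[0.66258613 0.08471049 0.20553624] [-0.79998092  0.6475458  -3.48230905]
44.0 [0.01, -0.011, -0.002] [-0.048, -0.047, -0.0]
40.0 [0.013, -0.013, 0.007] [-0.097, -0.096, -0.0]
36.0 [0.014, -0.015, 0.017] [-0.147, -0.146, -0.0]
32.0 [0.016, -0.016, 0.026] [-0.196, -0.195, -0.0]
28.0 [0.017, -0.017, 0.036] [-0.245, -0.244, -0.0]
24.0 [0.017, -0.017, 0.045] [-0.295, -0.294, 0.0]
20.0 [0.017, -0.017, 0.055] [-0.344, -0.343, 0.0]
16.0 [0.016, -0.016, 0.064] [-0.394, -0.392, 0.0]
```

>>> apply_moves --pt "0.01 -0.011 -0.002 -0.048 -0.048 0 1" --pt "0.013 -0.013 0.007 -0.097 -0.097 0 1" --pt "0.014 -0.015 0.017 -0.147 -0.147 0 1" --pt "0.016 -0.016 0.026 -0.196 -0.196 0 1" --pt "0.017 -0.017 0.036 -0.245 -0.245 0 1" --pt "0.017 -0.017 0.045 -0.295 -0.295 0 1" --pt "0.017 -0.017 0.055 -0.344 -0.344 0 1" --pt "0.016 -0.016 0.064 -0.393 -0.393 0 1"

```text
time: 26.22
tool_pos: [0.6846, 0.1439, 0.1798]
tcp_rot: [-2.835, -0.612, -0.218]
wrist_force: [0.8, 0.3, -4.7]
width: 0.125
```

```bash
python3 back.py 12 8 4 0
```

```text
[0.68461911 0.14394644 0.17977554] [ 0.81019201  0.28482375 -4.68865809]
12.0 [0.002, -0.003, 0.009] [-0.049, -0.047, -0.001]
8.0 [0.005, -0.005, 0.018] [-0.098, -0.097, -0.001]
4.0 [0.006, -0.006, 0.027] [-0.147, -0.146, -0.001]
0.0 [0.008, -0.008, 0.037] [-0.197, -0.195, -0.001]
```

>>> apply_moves --pt "0.002 -0.003 0.009 -0.049 -0.048 0 1" --pt "0.005 -0.005 0.018 -0.098 -0.097 0 1" --pt "0.006 -0.006 0.027 -0.147 -0.146 0 1" --pt "0.008 -0.008 0.035 -0.197 -0.195 0 1" --pt "0.008 -0.008 0.035 -0.197 -0.195 0 1"

```text
time: 26.63
tool_pos: [0.6909, 0.1661, 0.1465]
tcp_rot: [-3.067, -0.667, 0.004]
wrist_force: [0.1, 0.3, -3.8]
width: 0.125
```

```bash
python3 - <<'E'
from h import *
s,p,R=st();print(p,np.degrees(np.arccos(-R.as_matrix()[2,2])));go((.459,.3096,.15),-65.6)
E
```

```text
[0.69089467 0.16608253 0.1464853 ] 0.20741150413904644
d [-0.1513, -0.2269, -0.0025] r [-0.0032, 0.0017, 0.0025]
```

>>> apply_moves --pt "-0.002 -0.003 0 0 0 0 1" --pt "-0.007 -0.01 0 0 0 0 1" --pt "-0.014 -0.021 0 0 0 0 1" --pt "-0.024 -0.036 0 0 0 0 1" --pt "-0.035 -0.052 0 0 0 0 1" --pt "-0.046 -0.069 0 0 0 0 1" --pt "-0.057 -0.086 0 0 0 0 1" --pt "-0.068 -0.102 0 0 0 0 1"

```text
time: 27.3
tool_pos: [0.5857, 0.227, 0.1496]
tcp_rot: [-3.068, -0.66, -0.003]
wrist_force: [-0.3, 0.3, -3.4]
width: 0.129
```

>>> apply_moves --pt "-0.011 -0.016 0 0 0 0 1" --pt "-0.022 -0.033 0 0 0 0 1" --pt "-0.033 -0.05 0 0 0 0 1" --pt "-0.044 -0.066 0 0 0 0 1" --pt "-0.055 -0.083 0 0 0 0 1" --pt "-0.066 -0.099 0 0 0 0 1" --pt "-0.075 -0.113 0 0 0 0 1" --pt "-0.081 -0.121 0 0 0 0 1"

```text
time: 27.97
tool_pos: [0.4615, 0.3039, 0.1494]
tcp_rot: [-3.068, -0.662, -0.002]
wrist_force: [-0.3, 0.4, -3.5]
width: 0.127
```

>>> apply_moves --pt "-0.002 -0.003 0.01 0 0 0 1" --pt "-0.002 -0.003 0.02 0 0 0 1" --pt "-0.002 -0.003 0.035 0 0 0 1" --pt "-0.002 -0.003 0.05 0 0 0 1" --pt "-0.002 -0.003 0.06 0 0 0 1" --pt "-0.002 -0.003 0.065 0 0 0 1" --pt "-0.002 -0.003 0.065 0 0 0 1"

```text
time: 28.55
tool_pos: [0.4601, 0.3046, 0.0815]
tcp_rot: [-3.071, -0.662, 0.003]
wrist_force: [0.1, -0.3, -4.2]
width: 0.127
```

```bash
python3 - <<'E'
from h import *
s,p,R=st();print(p,np.degrees(np.arccos(-R.as_matrix()[2,2])),s['wrist_force']);go((.459,.3096,.061),-65.6)
E
```

```text
[0.46009535 0.30458328 0.08145416] 0.11485872773223016 [ 0.08748735 -0.25875639 -4.167619  ]
d [0.0011, -0.005, 0.0205] r [-0.0006, 0.0019, -0.0011]
```

Now I'll set it down gently.

>>> apply_moves --pt "0.001 -0.005 0.005 0 0 0 1" --pt "0.001 -0.005 0.01 0 0 0 1" --pt "0.001 -0.005 0.014 0 0 0 1" --pt "0.001 -0.005 0.017 0 0 0 1" --pt "0.001 -0.005 0.019 0 0 0 1" --pt "0.001 -0.005 0.0205 0 0 0 1" --pt "0.001 -0.005 0.0205 0 0 0 1"

```text
time: 29.13
tool_pos: [0.4597, 0.3108, 0.063]
tcp_rot: [-3.069, -0.663, -0.002]
wrist_force: [-0.4, -0.3, -3.5]
width: 0.129
```

```bash
python3 - <<'E'
from h import *
s,p,R=st();print(p,np.degrees(np.arccos(-R.as_matrix()[2,2])),s['wrist_force'],s['torque'])
E
```

```text
[0.45973382 0.31079037 0.06295889] 0.10779271039866413 [-0.35438076 -0.29981593 -3.51483267] [-0.0290062   0.04241416  0.02492094]
```

>>> apply_moves --pt "0 0 0.001 0 0 0 1" --pt "0 0 0.002 0 0 0 1" --pt "0 0 0.003 0 0 0 1" --pt "0 0 0.003 0 0 0 1" --pt "0 0 0.003 0 0 0 1"

```text
time: 29.55
tool_pos: [0.4602, 0.311, 0.0604]
tcp_rot: [-3.069, -0.663, -0.004]
wrist_force: [0.4, 0.4, -3.1]
width: 0.13
```

>>> apply_moves --pt "0 0 0 0 0 0 0.8" --pt "0 0 0 0 0 0 0.7" --pt "0 0 0 0 0 0 0.6" --pt "0 0 0 0 0 0 0.4" --pt "0 0 0 0 0 0 0.4" --pt "0 0 0 0 0 0 0.4"

```text
time: 30.05
tool_pos: [0.4601, 0.311, 0.0604]
tcp_rot: [-3.069, -0.663, -0.003]
wrist_force: [0.2, -0.7, 0.1]
width: 0.599
```

>>> apply_moves --pt "0 0 -0.01 0 0 0 0.4" --pt "0 0 -0.04 0 0 0 0.4" --pt "0 0 -0.08 0 0 0 0.4" --pt "0 0 -0.12 0 0 0 0.4" --pt "-0.02 0.03 -0.15 0 0 0 0.4" --pt "-0.04 0.06 -0.16 0 0 0 0.4" --pt "-0.06 0.09 -0.16 0 0 0 0.4" --pt "-0.08 0.12 -0.16 0 0 0 0.4"

```text
time: 30.72
tool_pos: [0.437, 0.1674, 0.2228]
tcp_rot: [-3.069, -0.665, -0.01]
wrist_force: [0.3, -1.1, -0.4]
width: 0.601
```

```bash
python3 - <<'E'
from h import *
s,p,R=st();print(p,s['width'],s['wrist_force'])
shot('top','t6');shot('side','s5')
a=cv2.imread('pics/raw_t6.png')[80:270,90:440];b=cv2.imread('pics/raw_s5.png')[110:330,190:430]
cv2.imwrite('pics/f1.png',cv2.resize(a,None,fx=2.2,fy=2.2,interpolation=cv2.INTER_CUBIC))
cv2.imwrite('pics/f2.png',cv2.resize(b,None,fx=2.7,fy=2.7,interpolation=cv2.INTER_CUBIC))
E
```

```text
[0.43701773 0.16742262 0.22284121] 0.6007008518730708 [ 0.31751485 -1.11499808 -0.4054972 ]
```

View pics/f1.png

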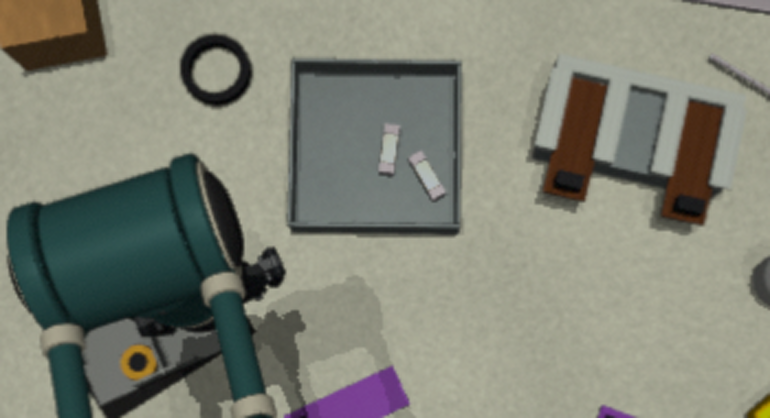

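View pics/f2.png

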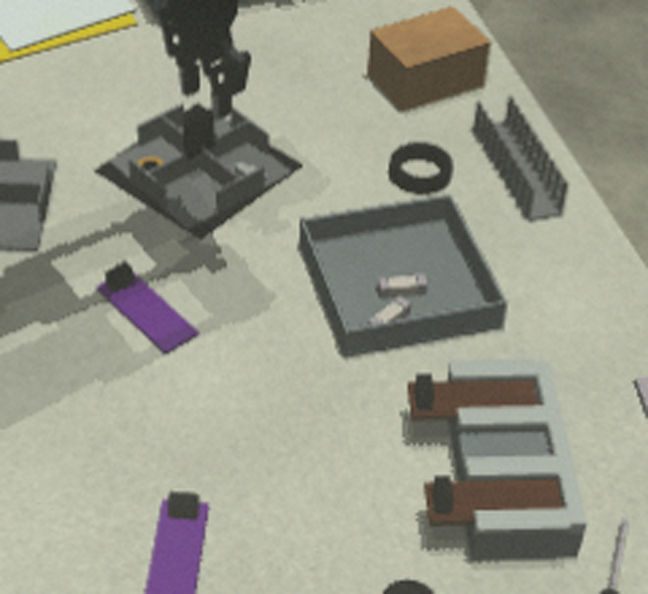

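The final views show both links in the tray (f1: (389,148) and (427,175)), the link compartment empty, and the organiser flat on its mat. Both plates are in their slots. As a last check I'll compare plate depth with the fully-home model.

```bash
python3 - <<'E'
from fit import *
yr=np.radians(-13.07);X=np.array([np.cos(yr),np.sin(yr)]);Y=np.array([-X[1],X[0]]);o=np.array([.664,-.275])
im=cv2.imread('pics/raw_t6.png').astype(int)
yy,xx=np.mgrid[95:190,320:440]; b=im[95:190,320:440]; br=(b[...,2]-b[...,0]>30)&(b[...,2]<150)
P=unproj('top',np.c_[xx[br],yy[br]],.051)[:,:2]-o; x=P@X;y=P@Y
for ys in(.068,-.068):
    m=np.abs(y-ys)<.022; t=np.abs(y-ys)<.03
    print(ys,'nose x (stop .039)',np.percentile(x[m],99.5).round(4),'tail x (home -.101)',np.percentile(x[t],.5).round(4),'y range',np.percentile(y[t&(x<-.07)]-ys,[1,99]).round(4))
E
```

```text
0.068 nose x (stop .039) 0.0358 tail x (home -.101) -0.1022 y range [-0.0248  0.0241]
-0.068 nose x (stop .039) 0.0383 tail x (home -.101) -0.0995 y range [-0.0273  0.0213]
```

```bash
python3 -c "
from h import *
print(st()[0]['joint_vel'].round(3));print(job.finish_job())"
```

```text
[ 0.055  0.043 -0.034  0.053 -0.038  0.058]
the job is handed in; nothing more can be done
None
```

I handed the job in at about 31 s on the robot's clock, with all parts of the task done as far as my checks showed.

- **Plates:** Both brown plates (only two were present) went nose first into the two outer slots, each pushed to a hard contact at the stop. Contact came 3.6 to 4 mm earlier than the camera-based estimate. In the last picture the noses measured 3.2 mm and 0.7 mm short of the stop, and the tails were 1.2 mm behind and 1.5 mm ahead of the fully-home position. All of these are inside the 8 mm limit.
- **Links:** I tipped the organiser farthest from the base to about 48° over the kit tray. Both links (only two were present) slid out. The pictures while tipped and afterwards show them lying in the tray.
- **Organiser:** I set it back upright on the mat. It was released with the gripper about 2 mm from the mat centre as I had measured it.
- **Other parts:** The nut and clamp are visible in their compartments in the last pictures. The socket was last seen in the organiser while it was tipped; the arm hid it in the final top view, so I did not see it again.
- **Tape and jar:** I kept the arm clear of both. The tape is in the same place in the last top view. The jar is only partly visible at the picture's edge, so I did not confirm it.
- **Arm at hand-in:** It was clear of everything. Its joint speeds still read 0.03 to 0.06 rad/s just before.

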